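Stock the axles in the double-door parts cabinet

TASK

Put the axles that lie on the black mat into stock in the blue double-door cabinet. Lift the red-tipped lever to free the right leaf and swing it wide open, then swing the left leaf wide open, pull the tray right out and lay every axle level across both yellow rails, one to a notch. Then push the tray fully home, shut the left leaf, shut the right leaf over it and press the lever down level so that it is latched, leaving the other things on the bench where they stand.

Things in the scene. Friction and masses are not known exactly. Their poses are not given: they have to be found in the camera images.
- cabinet: fixed bench-top steel cabinet, grey, 300 mm wide, 220 mm high, 250 mm deep, two blue leaves in front. Origin: middle of the width, at bench level, in the plane of the front edges of its walls and roof. x points into the cabinet (away from the person before it), y to the left leaf, z up. The roof, 4 mm thick, covers all from x = 0 back. Place and yaw differ from start to start.
- leaf_left (a joint): left leaf, overlapped by the right; hinge at y = +150 mm; 0 shut, grows as it swings out, stop at 1.7 rad. Stays where left (friction 0.18 N m). Shut, it spans y = 150 to 1.5 mm and z = 30 to 220 mm: a pan 45 mm deep, its 3 mm sheet's outside at x = -45 mm, a 3 mm top edge running from the sheet back to x = 0 at its very top, a like edge at the bottom, none along the free edge.
- leaf_right (a joint): right leaf, latched; mirror image of the left, hinge at y = -150 mm; 0 shut, grows as it swings out, stop at 1.7 rad; same friction. A cover strip 5 mm thick on the outside of its free edge laps 15 mm over the outside of the left leaf, so the left leaf can open only after the right and must be shut before it.
- left_hinge (a point): on the left leaf's upright hinge axis at the cabinet's top (x = 0, y = +150, z = 220 mm in the cabinet)
- right_hinge (a point): on the right leaf's upright hinge axis at the cabinet's top (x = 0, y = -150, z = 220 mm in the cabinet)
- left_knob (a point): left leaf's steel knob: round pin 14 mm thick standing 34 mm out of the sheet at right angles, 105 mm from the hinge, axis 30 mm below the cabinet top. The point is on its axis, 20 mm out from the sheet; its x axis points inwards along the pin and turns with the leaf.
- latch (a joint): lever on the right leaf; 0 = level, latched (pointing to the left leaf), grows to 1.25 rad as its tip is lifted. The right leaf is free above 1.1 rad; below that a tongue behind the cabinet's front cross rail holds it, and it latches only if brought down with the right leaf fully shut. Stays where left (friction 0.09 N m). Starts between 0 and 0.2.
- latch_pin (a point): red round pin at the lever's tip, 14 mm thick, 34 mm long, standing out at right angles to the leaf; the point is on its axis at mid-length, 28 mm out from the leaf's sheet, 55 mm from the lever's pivot. When level it is 32 mm below the cabinet top.
- latch_pivot (a point): the lever's pivot, on the outside of the right leaf's sheet, 65 mm from that leaf's hinge edge and free edge 84 mm away, 32 mm below the cabinet top. The lever's black arm is 14 mm broad and lies within 12 mm of the sheet.
- tray (a joint): blue pull-out tray behind the leaves, under the roof; 0 fully home, grows as it is pulled straight out (cabinet's -x), stop at 0.20 m; friction 2 N. Two yellow rails, 14 mm wide, run front to back 80 mm either side of its middle, each with three 90 degree V notches 50 mm apart and 25 mm deep. With the tray right out all notches are clear of the roof.
- tray_tab (a point): black pull tab at the middle of the tray front: upright tongue 12 mm wide (y), 28 mm high; point at mid-height, 14 mm behind its tip, 30 mm below the cabinet top, 22 mm before the roof's edge when home; pinch it across y. x points inwards. An axle's middle, at rest, lies 77, 127 or 177 mm inwards of the point (front, middle, rear notch), 6 mm above it, y = 0; crests 15 mm higher, floor 16 mm lower.
- axle1_mid (a point): middle of a steel axle, 0.25 to 0.55 kg: square bar 18 x 18 mm, 120 mm long, with a round end 14 mm thick and 40 mm long at each end (200 mm in all); y runs along it. Its round ends rest in the notches, with 13 mm play either way lengthwise. It starts lying on the 3 mm black mat, middle 12 mm above the bench. Two or three of the three axles are there.
- axle2_mid (a point): middle of a steel axle, 0.25 to 0.55 kg: square bar 18 x 18 mm, 120 mm long, with a round end 14 mm thick and 40 mm long at each end (200 mm in all); y runs along it. Its round ends rest in the notches, with 13 mm play either way lengthwise. It starts lying on the 3 mm black mat, middle 12 mm above the bench. Two or three of the three axles are there.
- axle3_mid (a point): middle of a steel axle, 0.25 to 0.55 kg: square bar 18 x 18 mm, 120 mm long, with a round end 14 mm thick and 40 mm long at each end (200 mm in all); y runs along it. Its round ends rest in the notches, with 13 mm play either way lengthwise. It starts lying on the 3 mm black mat, middle 12 mm above the bench. Two or three of the three axles are there.
- bin_mid (a point): blue small-parts bin, 100 x 150 x 60 mm, standing on the bench (point 30 mm up); leave it alone
- carton_mid (a point): yellow carton, 80 x 110 x 55 mm, standing on the bench (point 27 mm up); leave it alone
- can_mid (a point): white and red filter can, 77 mm across, 89 mm high, standing on the bench (point 43 mm up); leave it alone
Things that resemble listed ones, but are neither listed nor needed, are in the scene too. What is shaped like the part that bears axle2_mid but turquoise is not meant.

How it is judged:
By the outcome, as a careful person would: the job done as asked, in the order asked, and still so for the second after the job is handed in, with the robot touching nothing.
Of axle1, axle2, axle3 only 2 to 3 are there at a start; the rules pass over those that are not, and their reading is None.
At some moment in a run one of axle1, axle2, axle3 may be knocked a few centimetres aside while the robot is not near it.
Once in a run the grip may slacken for a moment while it holds something.
It also fails if it takes over 210 s, if anything falls off the work surface, if the arm or the gripper's body presses on something with over 40 N, if the wrist force passes 120 N, or if a joint passes its speed limit or range.

ROBOT

A 6-joint arm with a two-finger parallel gripper is mounted at the origin on the work surface. World frame = base frame: x ahead of the robot, y to its left, z up, the work surface at z = 0. Lengths are in m, angles in rad, forces in N, time in s.
With the tool pointing down it reaches from about 0.425 to 0.925 m from the base axis. Payload 12.5 kg.
Tool frame: the origin (TCP) lies midway between the tips of the shut fingers; the grasp point (between the pads) lies 19 mm behind it (env.grip_depth is the distance from the TCP to the grasp point, in m); x points along the fingers, z is the direction in which the jaws open and shut, and the axes are right-handed (so a half turn about x gives the same grasp; the last joint's range is limited). The gripper opens to 85 mm and grips with 20 to 120 N. Pads are 22 mm wide; open, the fingers measure 114 mm over their backs; the gripper's body (76 mm by 85 mm) begins 54 mm behind the grasp point. The pads swing forward as they close: fully open they stand 13 mm farther back than shut.
Start: joints at [-1.32, 0.491, 1.559, -0, 1.092, -0.106], TCP at [0.218, -0.586, 0.231] pointing down, gripper open.
Joint ranges: [-3.1, 3.1], [-0.84, 2.19], [0.05, 2.79], [-1.13, 4.28], [0.06, 2.93], [-2.69, 2.69]. Speed limits (rad/s): [2.22, 2.22, 2.79, 3.14, 3.14, 3.14].

INTERFACE

Orientations are given as a unit quaternion [x, y, z, w].
In Python, from station import env gives the robot as it stands.
- The arm moves only by the tool servo_tool, never from a script. Its argument "moves" is a list that holds one entry, the list of rows, each a list of 7 numbers: the closure, from 0 (fully open) to 1 (shut), then the shift along the tool's x, y, z in cm, then the turn, a rotation vector about the tool's x, y, z in rad. In form: [[[jaw, tx, ty, tz, ax, ay, az], ...]]. A call has 1 to 12 rows; each row is the pose to reach, as a shift and turn from the pose measured when the call began, along the tool's axes at that moment; what a row does not reach only later rows make up. A row lasts 1/8 s, in which the tool goes at most 62.5 mm and 10.7 degrees, less where a joint would pass 70% of its speed; a pose out of reach is approached as far as the arm can. A call with a gripper value outside its range is refused whole. The fingers move at their own pace and stop on an object; the grip force is fixed at half the most. Time passes only in rows, so rows that repeat a pose let the fingers close. It gives the time, the measured TCP pose, the force and the opening at its end, in the units of the state.
- env.get_state(): the state, without advancing time (a new reading comes with each control period).
- env.snapshot(name): name is "scene" or "top" or "wrist"; returns a dict with "img" (420x560x3 uint8, blue, green, red), "range_z" (420x560 float32, m along the optical axis (not along the pixel's ray), 0 where there is no reading), "fx", "fy", "cx", "cy" (pixels), "R" (3x3) and "t" (3): a world point X has camera coordinates R X + t. Camera axes: x right, y down, z forward; pixel columns grow to the right and rows downward; lengths in m; the calibration is good to about 2 mm. A picture is of the moment at which its call begins.
- env.job_done(): hands the job in, once; it reports no verdict.
Trained networks look in the newest picture that a camera, given by its name, has taken for a name from the list of things; names that differ only in an ending like _2 or _b are one class to them, and where a whole thing is asked for, a point or a joint stands for the part that bears it (a point fixed in the world has none). Each returns a list of dicts, best first, with "confidence" (0 to 1); they miss things now and then, are a little off and sometimes report something else, mostly with a low value. They report only what shows in the picture. A call takes as long as a camera call. They do not tell look-alikes from the thing itself.
- env.trace(camera, query): "pixels" (420x560 bool, what is visible of it) and "xy" ([column, row] as shares, 0 to 1, of the picture: columns of its width, rows of its height, amid what is visible of it).
- env.mark_of(camera, query): "xy" ([column, row] as shares, 0 to 1, of the picture: columns of its width, rows of its height: a listed point, or the origin of a listed thing).
The state is a dict: "clock": time; "qpos": joint angles; "joint_velocities": joint speeds; "tau": joint torques, N m; "position": TCP position; "ee_rot": TCP orientation; "ft_force": force on the tool from outside, world axes, zero at the start; "ft_torque": the same for the moment, N m; "finger_gap": finger opening in m.
Only numpy, scipy, OpenCV 4.12 (cv2) and the standard library are available. Lean on these libraries where they do the work, as an engineer would, in place of code of your own. Each camera call takes 0.05 s, during which the arm holds its last target. There are 200 camera calls.

## Working session

There is one attempt and no reset: what is moved stays moved. The work goes in short steps, Python scripts to look and compute and a tool call to move; the robot and the scene stay as the last step left them, time stands still between calls to the robot, and variables do not carry over. Pictures are saved under pics/ and viewed, about 12 in all and at most 16, crops included, and the job is handed in when it is done.

Besides the shell and the picture viewer there is one more tool, called as name([rows], argument=value, ...), one row to a line, values as JSON. servo_tool: Moves the arm, as the interface text tells. Its arguments: {"type":"object","properties":{"moves":{"type":"array","items":{"type":"array","items":{"type":"array","items":{"type":"number"}}}}},"required":["moves"]}

```bash
ls; mkdir -p pics
cat > h.py <<'E'
import numpy as np, cv2
from scipy.spatial.transform import Rotation as Rot
from station import env
def snap(c,save=None):
    s=env.snapshot(c)
    if save: cv2.imwrite('pics/'+save,s['img'])
    return s
def unproj(s,u,v,z=None):
    if z is None:
        p=s['range_z'][max(0,int(v)-2):int(v)+3,max(0,int(u)-2):int(u)+3]; p=p[p>0]; z=np.median(p) if p.size else np.nan
    c=np.array([(u-s['cx'])/s['fx']*z,(v-s['cy'])/s['fy']*z,z])
    return s['R'].T@(c-s['t'])
def onplane(s,u,v,h):
    d=s['R'].T@np.array([(u-s['cx'])/s['fx'],(v-s['cy'])/s['fy'],1]); o=-s['R'].T@s['t']
    return o+d*(h-o[2])/d[2]
def proj(s,X):
    c=s['R']@np.asarray(X)+s['t']; return s['fx']*c[0]/c[2]+s['cx'], s['fy']*c[1]/c[2]+s['cy']
E
python3 - <<'E'
from h import *
for c in ['scene','top']:
    s=snap(c,c+'0.png'); print(c,s['R'].round(3).tolist(),s['t'].round(3),s['fx'])
    for q in ['left_hinge','right_hinge','left_knob','latch_pin','latch_pivot','tray_tab','axle1_mid','bin_mid','carton_mid','can_mid','cabinet']:
        for m in env.mark_of(c,q)[:5]:
            u,v=m['xy'][0]*560,m['xy'][1]*420
            print(q,round(m['confidence'],2),round(u),round(v),unproj(s,u,v).round(3))
E
```

```text
pics
scene [[-0.084, 0.996, -0.001], [0.93, 0.078, -0.36], [-0.358, -0.031, -0.933]] [-0.045 -0.466  1.816] 516.9942514809119
left_hinge 0.56 265 230 [0.665 0.074 0.221]
left_hinge 0.4 203 204 [ 0.599 -0.103  0.2  ]
right_hinge 0.61 154 229 [ 0.623 -0.277  0.007]
left_knob 0.58 230 208 [ 0.601 -0.028  0.196]
latch_pin 0.42 204 203 [ 0.593 -0.101  0.198]
axle1_mid 0.81 352 247 [0.628 0.333 0.004]
axle1_mid 0.4 205 205 [ 0.599 -0.098  0.197]
bin_mid 0.65 135 161 [ 0.406 -0.37   0.027]
carton_mid 0.72 267 165 [0.399 0.054 0.055]
carton_mid 0.59 265 231 [0.667 0.076 0.22 ]
can_mid 0.7 206 155 [ 0.395 -0.133  0.09 ]
top [[0.029, -1.0, 0.001], [-0.988, -0.029, -0.15], [0.15, 0.003, -0.989]] [0.081 0.57  1.635] 459.42611375050626
left_hinge 0.74 283 178 [0.679 0.086 0.112]
left_hinge 0.27 217 200 [0.61  0.327 0.02 ]
right_hinge 0.77 372 171 [ 0.685 -0.207  0.22 ]
left_knob 0.92 314 197 [ 0.615 -0.027  0.103]
latch_pin 0.46 341 200 [ 0.591 -0.11   0.194]
latch_pivot 0.65 216 201 [0.604 0.33  0.014]
latch_pivot 0.53 354 188 [ 0.629 -0.151  0.205]
axle1_mid 0.51 217 199 [0.612 0.327 0.02 ]
bin_mid 0.97 403 259 [ 0.409 -0.362  0.026]
carton_mid 0.66 283 257 [0.401 0.076 0.057]
carton_mid 0.21 322 186 [ 0.631 -0.045  0.218]
can_mid 0.94 344 266 [ 0.375 -0.135  0.09 ]
can_mid 0.35 404 261 [ 0.402 -0.364  0.024]
cabinet 0.63 324 189 [ 0.623 -0.052  0.212]
```

Run:
```python
from h import *
a=cv2.imread('pics/scene0.png');b=cv2.imread('pics/top0.png')
A=cv2.resize(a[120:350,60:480],(800,438));cv2.imwrite('pics/a.png',A)
cv2.imwrite('pics/b.png',cv2.resize(b[90:330,120:480],(800,533)))
```

```text
(no output)
```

View pics/a.png

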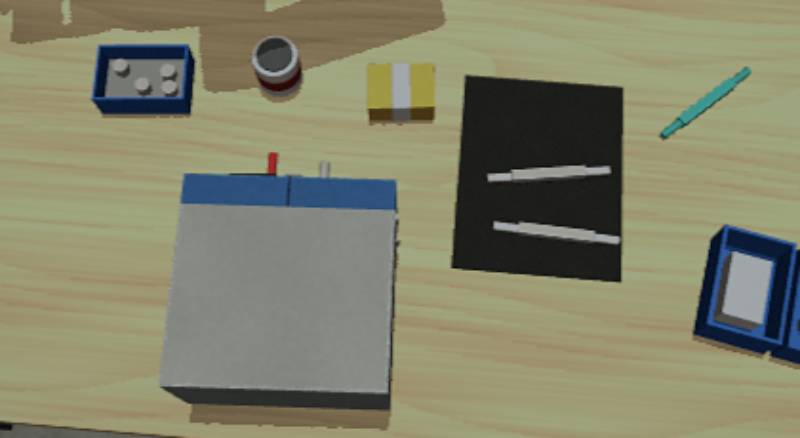

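View pics/b.png

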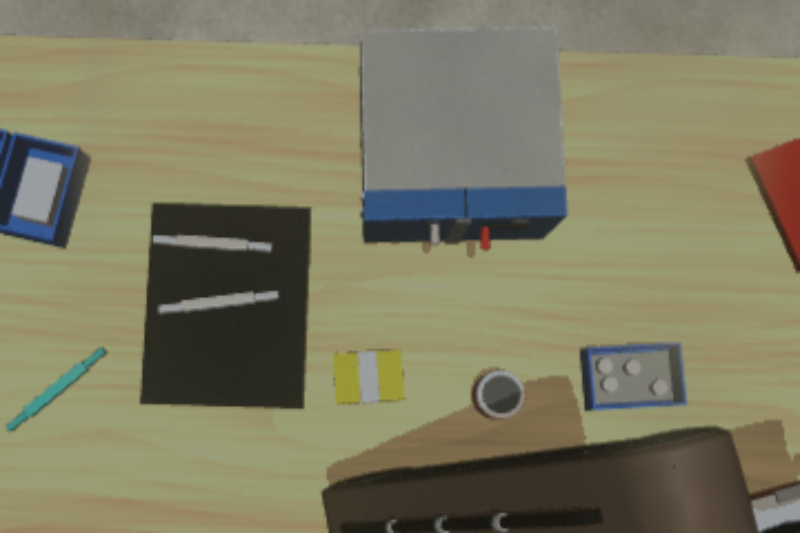

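Two white axles lie on the black mat (scene crop ~(548,173) and (556,232)). The turquoise one at (705,103) is off the mat and excluded. The cabinet faces the robot, with the red pin left of the steel knob. Next I fit the cabinet pose and the axles.

```bash
cat >> h.py <<'E'
def cloud(s):
    v,u=np.mgrid[0:420,0:560]; z=s['range_z']
    c=np.stack([(u-s['cx'])/s['fx']*z,(v-s['cy'])/s['fy']*z,z],-1)
    P=(c-s['t'])@s['R']; P[z<=0]=np.nan
    return P
def Rdown(yaw):
    # tool x down, jaw axis z at world angle yaw
    x=np.array([0,0,-1.]); z=np.array([np.cos(yaw),np.sin(yaw),0]); return np.stack([x,np.cross(z,x),z],1)
def rel(p,Rt,st=None):
    st=st or env.get_state(); R0=Rot.from_quat(st['ee_rot']).as_matrix()
    d=R0.T@(np.asarray(p)-st['position'])*100; w=Rot.from_matrix(R0.T@Rt).as_rotvec()
    return np.r_[d.round(2),w.round(3)].tolist()
def axles(s):
    P=cloud(s); hsv=cv2.cvtColor(s['img'],cv2.COLOR_BGR2HSV)
    m=((hsv[...,1]<60)&(hsv[...,2]>110)&(P[...,1]>.15)&(P[...,1]<.55)&(P[...,0]>.35)&(P[...,0]<.8)&(P[...,2]<.05)).astype(np.uint8)
    n,l,st,c=cv2.connectedComponentsWithStats(m); out=[]
    for i in range(1,n):
        if st[i,4]<60: continue
        v,u=np.nonzero(l==i); Q=np.array([onplane(s,a,b,.019)[:2] for a,b in zip(u,v)],np.float32)
        r=cv2.minAreaRect(Q); b=cv2.boxPoints(r); e=sorted([(np.linalg.norm(b[k]-b[k+1]),k) for k in (0,1)])[1]
        d=b[e[1]+1]-b[e[1]]; a=np.arctan2(d[1],d[0])%np.pi
        out.append((np.array(r[0]).round(4).tolist(),round(a,3),round(e[0],3),st[i,4]))
    return out
E
python3 - <<'E'
from h import *
st=env.get_state(); print(st['position'],Rot.from_quat(st['ee_rot']).as_matrix().round(3).tolist(),st['finger_gap'])
for c in ['scene','top']:
    s=snap(c); P=cloud(s)
    m=(abs(P[...,2]-.218)<.012)&(P[...,0]>.5)&(abs(P[...,1])<.4)
    n,l,stt,_=cv2.connectedComponentsWithStats(m.astype(np.uint8)); i=1+stt[1:,4].argmax(); m=l==i
    hsv=cv2.cvtColor(s['img'],cv2.COLOR_BGR2HSV); blue=m&(hsv[...,1]>100); grey=m&~blue
    print(c,'z',np.median(P[m][:,2]))
    for k,mm in (('all',m),('grey',grey),('blue',blue)):
        v,u=np.nonzero(mm); Q=np.array([onplane(s,a,b,.22)[:2] for a,b in zip(u,v)],np.float32)
        r=cv2.minAreaRect(Q); print(k,np.round(r[0],4),np.round(r[1],4),r[2],cv2.boxPoints(r).round(3).tolist())
    print(axles(s))
E
```

```text
[ 0.21830958 -0.58564888  0.23132735] [[0.0, 0.937, 0.349], [-0.0, 0.349, -0.937], [-1.0, -0.0, 0.0]] 0.08566566946215265
scene z 0.2216089761549131
all [ 0.7728 -0.0658] [0.3013 0.3008] 2.9950320720672607 [[0.6140000224113464, 0.07699999958276749], [0.6299999952316284, -0.2240000069141388], [0.9309999942779541, -0.20800000429153442], [0.9150000214576721, 0.09200000017881393]]
grey [ 0.7728 -0.0658] [0.3013 0.3008] 2.9950320720672607 [[0.6140000224113464, 0.07699999958276749], [0.6299999952316284, -0.2240000069141388], [0.9309999942779541, -0.20800000429153442], [0.9150000214576721, 0.09200000017881393]]
blue [ 0.6483 -0.0709] [0.0443 0.2979] 2.9529736042022705 [[0.6190000176429749, 0.07699999958276749], [0.6340000033378601, -0.22100000083446503], [0.6779999732971191, -0.21799999475479126], [0.6629999876022339, 0.07900000363588333]]
[([0.5141, 0.3146], np.float32(1.723), np.float32(0.198), np.int32(296)), ([0.6132, 0.3298], np.float32(1.532), np.float32(0.198), np.int32(321)), ([0.6374, 0.4913], np.float32(1.575), np.float32(0.108), np.int32(78)), ([0.6736, 0.4896], np.float32(1.576)
[... 202 characters left out ...]
8], [0.9290000200271606, -0.2029999941587448], [0.9129999876022339, 0.09700000286102295]]
grey [ 0.7695 -0.061 ] [0.3034 0.3002] 2.9368815422058105 [[0.6100000143051147, 0.08100000023841858], [0.6259999871253967, -0.21899999678134918], [0.9290000200271606, -0.2029999941587448], [0.9129999876022339, 0.09700000286102295]]
blue [ 0.6462 -0.0668] [0.0458 0.2979] 2.941659450531006 [[0.6159999966621399, 0.08100000023841858], [0.6309999823570251, -0.21699999272823334], [0.6769999861717224, -0.21400000154972076], [0.6610000133514404, 0.08299999684095383]]
[([0.6139, 0.3349], np.float32(1.532), np.float32(0.195), np.int32(210)), ([0.5146, 0.3189], np.float32(1.725), np.float32(0.194), np.int32(221))]
```

```bash
cat >> h.py <<'E'
A0=0.0515; O=np.array([0.669,-0.0675])
def W(x,y,z): # cabinet->world
    c,s=np.cos(A0),np.sin(A0); return np.array([O[0]+c*x-s*y,O[1]+s*x+c*y,z])
d2=np.deg2rad
E
python3 - <<'E'
from h import *
print(W(-.073,-.030,.188),rel(W(-.073,-.030,.26),Rdown(A0-np.pi/2)))
E
```

```text
[ 0.5976411  -0.10121806  0.188     ] [-2.87, 52.46, -32.14, 0.305, 0.0, -0.0]
```

servo_tool([
  [[0.5,-2.9,52.5,-32.1,0.305,0,0],[0.5,-2.9,52.5,-32.1,0.305,0,0],[0.5,-2.9,52.5,-32.1,0.305,0,0],[0.5,-2.9,52.5,-32.1,0.305,0,0],[0.5,-2.9,52.5,-32.1,0.305,0,0],[0.5,-2.9,52.5,-32.1,0.305,0,0],[0.5,-2.9,52.5,-32.1,0.305,0,0],[0.5,-2.9,52.5,-32.1,0.305,0,0],[0.5,-2.9,52.5,-32.1,0.305,0,0],[0.5,-2.9,52.5,-32.1,0.305,0,0],[0.5,-2.9,52.5,-32.1,0.305,0,0],[0.5,-2.9,52.5,-32.1,0.305,0,0]],
])

```text
clock: 2.8
position: [0.5979, -0.1016, 0.2601]
ee_rot: [0.487, 0.513, -0.487, 0.513]
ft_force: [-0.5, -0.0, -0.0]
finger_gap: 0.0423
```

Run:
```python
from h import *
st=env.get_state(); print(st['position'],st['clock'],st['finger_gap'],st['qpos'])
s=snap('wrist','w1.png')
for q in ['latch_pin','left_knob','latch_pivot']:
    for m in env.mark_of('wrist',q)[:2]:
        u,v=m['xy'][0]*560,m['xy'][1]*420; print(q,m['confidence'],u,v,onplane(s,u,v,.19),unproj(s,u,v))
print(proj(s,W(-.073,-.030,.19)),proj(s,W(-.065,.045,.19)))
P=cloud(s);hsv=cv2.cvtColor(s['img'],cv2.COLOR_BGR2HSV)
red=((hsv[...,0]<8)|(hsv[...,0]>172))&(hsv[...,1]>150)&(hsv[...,2]>60)&(P[...,2]>.15)
print(red.sum(),np.nanmin(P[red],0),np.nanmax(P[red],0),np.nanmedian(P[red],0))
```

```text
[ 0.59786568 -0.10156591  0.26009257] 2.8 0.042333779115007665 [-2.77036067e-01  4.37753122e-01  1.56970866e+00 -3.17442480e-04
  1.13454776e+00  1.24156875e+00]
latch_pin 0.81 280.28 223.39800000000002 [ 0.60041276 -0.10235736  0.19      ] [ 0.60343679 -0.10215277  0.2001468 ]
left_knob 0.9 147.112 208.78199999999998 [ 0.60526422 -0.02312163  0.19      ] [ 0.60712835 -0.02551095  0.19677383]
(np.float64(278.13669595388177), np.float64(227.7198475904731)) (np.float64(152.041523378196), np.float64(214.70608997585026))
1194 [ 0.58510502 -0.10787523  0.19329291] [ 0.6183288  -0.09390929  0.20204459] [ 0.60198299 -0.10087624  0.19933114]
```

View pics/w1.png

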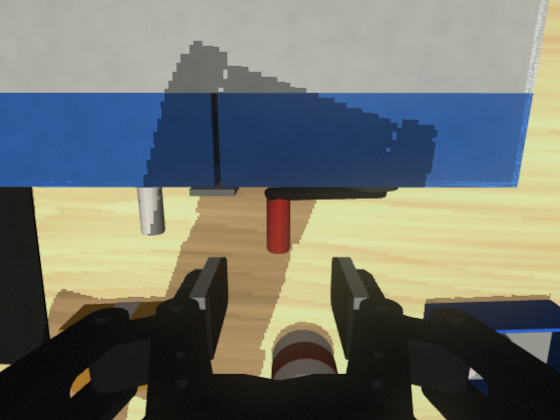

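The wrist view shows the red pin at (279,222), centred between the fingers, with the steel knob at (152,212). I descend and grip.

servo_tool([
  [[0.5,4.5,0.3,0,0,0,0],[0.5,8.5,0.3,0,0,0,0],[0.5,8.5,0.3,0,0,0,0],[0.5,8.5,0.3,0,0,0,0],[1,8.5,0.3,0,0,0,0],[1,8.5,0.3,0,0,0,0],[1,8.5,0.3,0,0,0,0],[1,8.5,0.3,0,0,0,0],[1,8.5,0.3,0,0,0,0]],
])

```text
clock: 4.12
position: [0.6002, -0.1015, 0.1764]
ee_rot: [0.487, 0.513, -0.487, 0.512]
ft_force: [-2.8, 4.8, 3.8]
finger_gap: 0.0119
```

```bash
sed -i 's/O=np.array.*/O=np.array([0.672,-0.067])/' h.py
python3 - <<'E'
from h import *
R=Rdown(A0-np.pi/2)
piv=W(-.073,-.085,.188); p0=env.get_state()['position']; print(p0, W(-.073,-.03,.188))
a0=.11
for a in [.11,.35,.6,.85,1.05,1.2,1.25]:
    p=W(-.073,-.085+.055*np.cos(a),.188-.019+.055*np.sin(a)); print(a,rel(p,R)[:3])
E
```

```text
[ 0.60024243 -0.10150521  0.17641355] [ 0.6006411  -0.10071806  0.188     ]
0.11 [0.14, 0.04, -0.04]
0.35 [-1.14, 0.04, 0.26]
0.6 [-2.36, 0.04, 0.88]
0.85 [-3.39, 0.04, 1.79]
1.05 [-4.03, 0.04, 2.68]
1.2 [-4.39, 0.05, 3.43]
1.25 [-4.48, 0.05, 3.69]
```

servo_tool([
  [[1,-0.6,0,0.1,0,0,0],[1,-1.2,0,0.3,0,0,0],[1,-1.8,0,0.55,0,0,0],[1,-2.4,0,0.9,0,0,0],[1,-2.9,0,1.3,0,0,0],[1,-3.4,0,1.8,0,0,0],[1,-3.75,0,2.2,0,0,0],[1,-4.05,0,2.7,0,0,0],[1,-4.25,0,3.1,0,0,0],[1,-4.45,0,3.5,0,0,0],[1,-4.45,0,3.5,0,0,0]],
])

```text
clock: 5.5
position: [0.5998, -0.1321, 0.2255]
ee_rot: [0.488, 0.515, -0.486, 0.511]
ft_force: [-25.3, 31.8, 38.3]
finger_gap: 0.0119
```

```bash
cat >> h.py <<'E'
def leafpt(side,th,r,out,z): # side +1 left,-1 right ; r from hinge, out from hinge plane
    return W(-r*np.sin(th)-out*np.cos(th), side*(.150-r*np.cos(th)+out*np.sin(th)), z)
E
python3 - <<'E'
from h import *
st=env.get_state(); print(st['position'],st['ft_force'])
print(leafpt(-1,0,.085,.073,.22))
y=st['position']; z=y[2]
r,out=.085,.073
for t in [0,.18,.36,.54,.72,.9,1.08,1.26,1.44,1.62]:
    print(t,rel(y+leafpt(-1,t,r,out,z)-leafpt(-1,0,r,out,z),Rdown(A0-np.pi/2+t)))
E
```

```text
[ 0.59982968 -0.13210308  0.22546654] [-25.32620889  31.77480884  38.2806972 ]
[ 0.60244281 -0.13567166  0.22      ]
0 [-0.0, 0.0, -0.0, 0.001, -0.007, 0.002]
0.18 [-0.01, -1.4, 1.44, -0.179, -0.007, 0.002]
0.36 [-0.02, -2.53, 3.11, -0.359, -0.007, 0.001]
0.54 [-0.03, -3.34, 4.96, -0.539, -0.008, 0.0]
0.72 [-0.04, -3.8, 6.92, -0.719, -0.008, -0.0]
0.9 [-0.06, -3.9, 8.93, -0.899, -0.008, -0.001]
1.08 [-0.07, -3.65, 10.93, -1.079, -0.008, -0.002]
1.26 [-0.09, -3.03, 12.85, -1.259, -0.008, -0.003]
1.44 [-0.1, -2.09, 14.63, -1.439, -0.007, -0.003]
1.62 [-0.11, -0.84, 16.21, -1.619, -0.007, -0.004]
```

servo_tool([
  [[1,0,0,0,0,0,0],[1,-0.1,0,0.25,0,0,0],[1,-0.2,0,0.5,0,0,0],[1,-0.2,0,0.5,0,0,0]],
])

```text
clock: 6.0
position: [0.5994, -0.1361, 0.2284]
ee_rot: [0.488, 0.516, -0.485, 0.509]
ft_force: [-7.2, 11.2, 6.1]
finger_gap: 0.0118
```

Run:
```python
from h import *
st=env.get_state(); print(st['position'],st['ft_force'])
s=snap('scene'); P=cloud(s);hsv=cv2.cvtColor(s['img'],cv2.COLOR_BGR2HSV)
red=((hsv[...,0]<8)|(hsv[...,0]>172))&(hsv[...,1]>120)&(hsv[...,2]>60)&(P[...,2]>.15)
print(red.sum(),np.nanmedian(P[red],0))
s=snap('wrist','w2.png')
```

```text
[ 0.59936761 -0.13606975  0.22843998] [-7.16218756 11.23327717  6.08434757]
26 [ 0.60893405 -0.13823734  0.24678918]
```

View pics/w2.png

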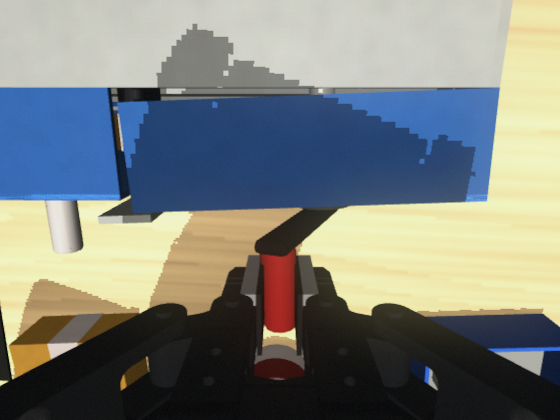

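The lever is up (pin at (280,290)) and the right leaf has already come ajar. I swing it open.

Run:
```python
from h import *
st=env.get_state(); y=st['position']; z=y[2]
r,out=.085,.073; t0=.04
for t in np.linspace(.18,1.62,11):
    print(rel(y+leafpt(-1,t,r,out,z)-leafpt(-1,t0,r,out,z),Rdown(A0-np.pi/2+t)))
```

```text
[-0.01, -1.07, 1.14, -0.179, -0.01, 0.003]
[-0.02, -1.99, 2.47, -0.323, -0.01, 0.002]
[-0.03, -2.72, 3.91, -0.467, -0.01, 0.001]
[-0.04, -3.23, 5.44, -0.611, -0.01, 0.001]
[-0.05, -3.51, 7.02, -0.755, -0.01, -0.0]
[-0.07, -3.57, 8.63, -0.899, -0.01, -0.001]
[-0.08, -3.39, 10.24, -1.043, -0.01, -0.002]
[-0.1, -2.99, 11.8, -1.187, -0.01, -0.002]
[-0.12, -2.36, 13.28, -1.331, -0.01, -0.003]
[-0.13, -1.53, 14.66, -1.475, -0.01, -0.004]
[-0.15, -0.51, 15.91, -1.619, -0.01, -0.005]
```

servo_tool([
  [[1,0,-1.07,1.14,-0.15,0,0],[1,0,-2.0,2.5,-0.3,0,0],[1,0,-2.7,3.9,-0.45,0,0],[1,0,-3.2,5.4,-0.6,0,0],[1,0,-3.5,7.0,-0.75,0,0],[1,0,-3.6,8.6,-0.9,0,0],[1,0,-3.4,10.2,-1.04,0,0],[1,0,-3.0,11.8,-1.19,0,0],[1,0,-2.4,13.3,-1.33,0,0],[1,0,-1.5,14.7,-1.48,0,0],[1,0,-0.5,15.9,-1.62,0,0],[1,0,-0.5,15.9,-1.62,0,0]],
])

```text
clock: 7.6
position: [0.6024, -0.2985, 0.2293]
ee_rot: [-0.035, 0.707, 0.038, 0.705]
ft_force: [-8.7, -7.6, 10.9]
finger_gap: 0.0118
```

servo_tool([
  [[0.5,0,0,0,0,0,0],[0.5,0,0,0,0,0,0],[0.5,0,0,0,0,0,0],[0.5,0,0,0,0,0,0],[0.5,-3,0,0,0,0,0],[0.5,-7,0,0,0,0,0],[0.5,-7,0,0,0,0,0]],
])

```text
clock: 8.48
position: [0.6034, -0.2991, 0.3025]
ee_rot: [-0.036, 0.706, 0.037, 0.707]
ft_force: [1.2, 0.1, -0.2]
finger_gap: 0.0424
```

Run:
```python
from h import *
print(rel(W(-.065,.045,.27),Rdown(A0+np.pi/2)),W(-.065,.045,.19))
s=snap('scene','s2.png');cv2.imwrite('pics/s2.png',cv2.resize(s['img'][100:300,90:370],(800,571)))
```

```text
[3.29, 27.21, 2.93, -1.52, 0.002, 0.0] [ 0.6047697  -0.02540568  0.19      ]
```

View pics/s2.png

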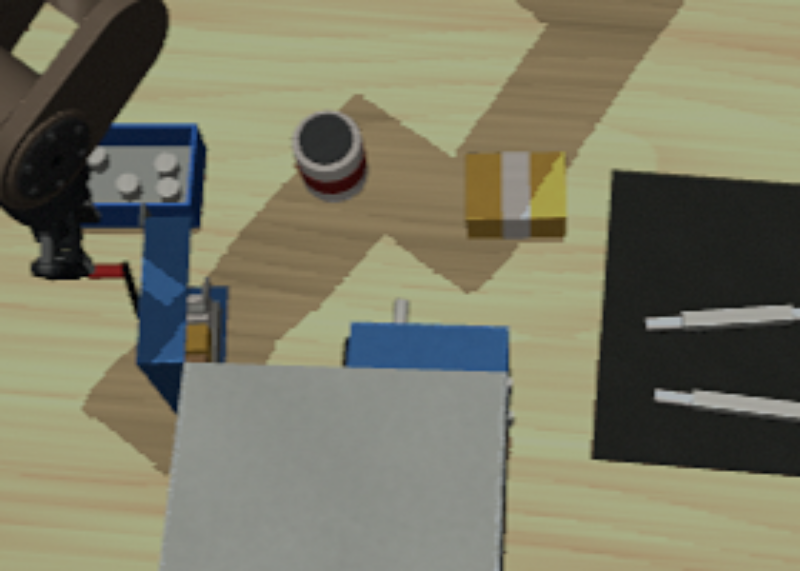

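The right leaf stands wide open (crop (165,270)) with its lever still raised. Next is the left knob.

servo_tool([
  [[0.5,3.3,27.2,2.9,-1.52,0,0],[0.5,3.3,27.2,2.9,-1.52,0,0],[0.5,3.3,27.2,2.9,-1.52,0,0],[0.5,3.3,27.2,2.9,-1.52,0,0],[0.5,3.3,27.2,2.9,-1.52,0,0],[0.5,3.3,27.2,2.9,-1.52,0,0],[0.5,3.3,27.2,2.9,-1.52,0,0],[0.5,3.3,27.2,2.9,-1.52,0,0],[0.5,3.3,27.2,2.9,-1.52,0,0],[0.5,3.3,27.2,2.9,-1.52,0,0],[0.5,3.3,27.2,2.9,-1.52,0,0]],
])

```text
clock: 9.9
position: [0.6037, -0.0252, 0.2679]
ee_rot: [-0.511, 0.487, 0.513, 0.488]
ft_force: [-0.0, -0.1, -0.3]
finger_gap: 0.0425
```

Run:
```python
from h import *
st=env.get_state(); print(st['qpos'])
s=snap('wrist'); P=cloud(s);hsv=cv2.cvtColor(s['img'],cv2.COLOR_BGR2HSV)
m=(hsv[...,1]<70)&(P[...,2]>.17)&(P[...,2]<.205)&(P[...,0]<.63)&(abs(P[...,1]+.025)<.03)
print(m.sum(),np.nanpercentile(P[m],[5,50,95],axis=0))
print(rel(W(-.065,.045,.19-.017),Rdown(A0+np.pi/2)))
```

```text
[-0.15217964  0.4281218   1.56401059  0.00318241  1.15136141 -1.77376666]
1472 [[ 0.5911825  -0.03235263  0.18973626]
 [ 0.60927397 -0.02541557  0.19576944]
 [ 0.6231313  -0.01756582  0.20020079]]
[9.5, -0.11, -0.06, -0.002, 0.003, -0.001]
```

servo_tool([
  [[0.5,5,0,0,0,0,0],[0.5,9.5,0,0,0,0,0],[0.5,9.5,0,0,0,0,0],[0.5,9.5,0,0,0,0,0],[1,9.5,0,0,0,0,0],[1,9.5,0,0,0,0,0],[1,9.5,0,0,0,0,0],[1,9.5,0,0,0,0,0]],
])

```text
clock: 10.95
position: [0.6041, -0.0252, 0.1748]
ee_rot: [-0.512, 0.486, 0.513, 0.488]
ft_force: [-2.4, -1.9, 6.6]
finger_gap: 0.0119
```

Run:
```python
from h import *
st=env.get_state(); y=st['position']; z=y[2]
r,out=.105,.066; t0=.0
for t in np.linspace(.12,1.6,11):
    print(round(t,2),rel(y+leafpt(1,t,r,out,z)-leafpt(1,t0,r,out,z),Rdown(A0+np.pi/2-t)))
```

```text
0.12 [0.0, 1.21, 0.86, 0.118, 0.002, 0.001]
0.27 [0.0, 2.55, 2.12, 0.266, 0.002, 0.001]
0.42 [0.0, 3.69, 3.56, 0.414, 0.002, 0.001]
0.56 [0.01, 4.6, 5.15, 0.562, 0.003, 0.001]
0.71 [0.01, 5.27, 6.85, 0.71, 0.003, 0.0]
0.86 [0.01, 5.68, 8.64, 0.858, 0.003, 0.0]
1.01 [0.02, 5.82, 10.47, 1.006, 0.003, 0.0]
1.16 [0.02, 5.69, 12.3, 1.154, 0.003, -0.0]
1.3 [0.02, 5.29, 14.09, 1.302, 0.003, -0.0]
1.45 [0.03, 4.63, 15.8, 1.45, 0.003, -0.001]
1.6 [0.03, 3.73, 17.4, 1.598, 0.003, -0.001]
```

servo_tool([
  [[1,0,1.2,0.85,0.12,0,0],[1,0,2.55,2.1,0.27,0,0],[1,0,3.7,3.55,0.41,0,0],[1,0,4.6,5.15,0.56,0,0],[1,0,5.25,6.85,0.71,0,0],[1,0,5.7,8.65,0.86,0,0],[1,0,5.8,10.45,1.01,0,0],[1,0,5.7,12.3,1.15,0,0],[1,0,5.3,14.1,1.3,0,0],[1,0,4.6,15.8,1.45,0,0],[1,0,3.7,17.4,1.6,0,0],[1,0,3.7,17.4,1.6,0,0]],
])

```text
clock: 12.45
position: [0.5582, 0.1472, 0.1749]
ee_rot: [-0.007, 0.707, 0.009, 0.707]
ft_force: [-0.8, -0.9, -6.6]
finger_gap: 0.0117
```

servo_tool([
  [[0.5,0,0,0,0,0,0],[0.5,0,0,0,0,0,0],[0.5,0,0,0,0,0,0],[0.5,0,0,0,0,0,0],[0.5,-5,0,0,0,0,0],[0.5,-10,0,0,0,0,0],[0.5,-10,0,0,0,0,0]],
])

```text
clock: 13.32
position: [0.5593, 0.1471, 0.2787]
ee_rot: [-0.007, 0.705, 0.009, 0.71]
ft_force: [0.4, -0.2, -1.2]
finger_gap: 0.0429
```

Run:
```python
from h import *
print(env.get_state()['qpos'],rel(W(-.022,0,.27),Rdown(A0+np.pi/2)))
s=snap('scene')
for m in env.mark_of('scene','tray_tab')[:3]:
    u,v=m['xy'][0]*560,m['xy'][1]*420; print(m['confidence'],u,v,onplane(s,u,v,.19),unproj(s,u,v))
```

```text
[0.14197428 0.37659047 1.61862156 0.00244989 1.13894141 0.11833955] [0.86, -21.72, 8.58, -1.6, 0.008, 0.003]
0.51 213.08 224.28 [ 0.65006438 -0.06887097  0.19      ] [ 0.65424855 -0.06686277  0.20299673]
```

servo_tool([
  [[0.5,0.8,-21.7,8.2,-1.6,0,0],[0.5,0.8,-21.7,8.2,-1.6,0,0],[0.5,0.8,-21.7,8.2,-1.6,0,0],[0.5,0.8,-21.7,8.2,-1.6,0,0],[0.5,0.8,-21.7,8.2,-1.6,0,0],[0.5,0.8,-21.7,8.2,-1.6,0,0],[0.5,0.8,-21.7,8.2,-1.6,0,0],[0.5,0.8,-21.7,8.2,-1.6,0,0],[0.5,0.8,-21.7,8.2,-1.6,0,0],[0.5,0.8,-21.7,8.2,-1.6,0,0],[0.5,0.8,-21.7,8.2,-1.6,0,0]],
])

```text
clock: 14.8
position: [0.6446, -0.0682, 0.2656]
ee_rot: [-0.511, 0.487, 0.513, 0.488]
ft_force: [-0.3, -0.6, -0.4]
finger_gap: 0.043
```

Run:
```python
from h import *
s=snap('wrist','w3.png'); print(proj(s,W(-.022,0,.19)))
for m in env.mark_of('wrist','tray_tab')[:3]:
    u,v=m['xy'][0]*560,m['xy'][1]*420; print(m['confidence'],u,v,onplane(s,u,v,.19),unproj(s,u,v))
print(rel(W(-.022,0,.19-.019),Rdown(A0+np.pi/2)))
```

```text
(np.float64(278.3143072546168), np.float64(231.80864189506025))
0.87 279.72 229.992 [ 0.64881169 -0.06732396  0.19      ] [ 0.6444434  -0.06760333  0.20380354]
[9.5, -0.52, -0.04, -0.002, 0.002, 0.0]
```

View pics/w3.png

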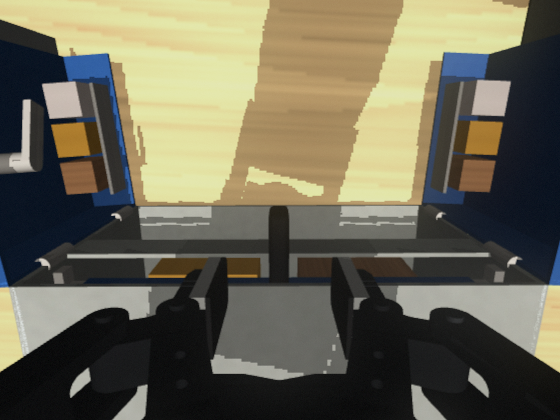

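Both leaves are open and the tab is at (279,240) between the fingers. A cross rail shows at row ~252, so I check its height before descending.

Run:
```python
from h import *
s=snap('wrist'); P=cloud(s); c,si=np.cos(A0),np.sin(A0)
Q=P[...,:2]-O; X=c*Q[...,0]+si*Q[...,1]; Y=-si*Q[...,0]+c*Q[...,1]
for u in (205,279,350):
    print(u,[(v,round(float(X[v,u]),3),round(float(Y[v,u]),3),round(float(P[v,u,2]),3)) for v in range(200,300,6)])
```

```text
205 [(200, 0.002, -0.083, 0.001), (206, 0.0, -0.076, 0.034), (212, 0.007, -0.077, 0.033), (218, 0.013, -0.077, 0.034), (224, 0.02, -0.077, 0.035), (230, 0.027, -0.078, 0.034), (236, 0.033, -0.078, 0.034), (242, 0.0, -0.055, 0.147), (248, 0.0, -0.052, 0.16), (254, 0.001, -0.05, 0.17), (260, 0.05, -0.074, 0.06), (266, -0.038, -0.027, 0.28), (272, -0.037, -0.026, 0.285), (278, -0.037, -0.025, 0.29), (284, -0.038, -0.024, 0.296), (290, -0.037, -0.024, 0.299), (296, -0.038, -0.023, 0.304)]
279 [(200, 0.002, 0.001, -0.001), (206, -0.036, 0.0, 0.182), (212, -0.036, 0.0, 0.196), (218, -0.035, 0.0, 0.204), (224, -0.031, 0.0, 0.204), (230, -0.028, 0.0, 0.206), (236, -0.024, 0.0, 0.205), (242, -0.02, 0.0, 0.203), (248, -0.016, 0.0, 0.204), (254, -0.013, 0.0, 0.204), (260, -0.009, 0.0, 0.204), (266, -0.005, 0.0, 0.204), (272, -0.001, 0.0, 0.204), (278, 0.003, 0.0, 0.204), (284, -0.0, 0.0, 0.219), (290, 0.003, 0.0, 0.219), (296, 0.006, 0.0, 0.22)]
350 [(200, 0.002, 0.081, 0.0), (206, 0.0, 0.075, 0.035), (212, 0.007, 0.075, 0.034), (218, 0.014, 0.076, 0.032), (224, 0.021, 0.076, 0.032), (230, 0.027, 0.076, 0.034), (236, 0.034, 0.076, 0.034), (242, 0.0, 0.053, 0.147), (248, 0.0, 0.051, 0.16), (254, 0.001, 0.049, 0.169), (260, -0.038, 0.028, 0.275), (266, -0.037, 0.027, 0.28), (272, -0.038, 0.026, 0.286), (278, -0.038, 0.025, 0.292), (284, -0.037, 0.024, 0.295), (290, -0.038, 0.023, 0.301), (296, -0.038, 0.022, 0.304)]
```

servo_tool([
  [[0.5,5,0,0,0,0,0],[0.5,9.5,0,0,0,0,0],[0.5,9.5,0,0,0,0,0],[0.5,9.5,0,0,0,0,0],[1,9.5,0,0,0,0,0],[1,9.5,0,0,0,0,0],[1,9.5,0,0,0,0,0],[1,9.5,0,0,0,0,0]],
])

```text
clock: 15.95
position: [0.6453, -0.0682, 0.173]
ee_rot: [0.513, -0.486, -0.512, -0.488]
ft_force: [-1.7, -1.5, 6.8]
finger_gap: 0.0111
```

servo_tool([
  [[1,0,2,0,0,0,0],[1,0,4.5,0,0,0,0],[1,0,7,0,0,0,0],[1,0,9.5,0,0,0,0],[1,0,12,0,0,0,0],[1,0,14.5,0,0,0,0],[1,0,17,0,0,0,0],[1,0,18.5,0,0,0,0],[1,0,19.5,0,0,0,0],[1,0,20.1,0,0,0,0],[1,0,20.3,0,0,0,0],[1,0,20.3,0,0,0,0]],
])

```text
clock: 17.45
position: [0.4457, -0.0786, 0.1729]
ee_rot: [0.515, -0.485, -0.51, -0.49]
ft_force: [17.6, 4.1, -4.1]
finger_gap: 0.0111
```

servo_tool([
  [[0.5,0,0,0,0,0,0],[0.5,0,0,0,0,0,0],[0.5,0,0,0,0,0,0],[0.5,0,0,0,0,0,0],[0.5,-6,0,0,0,0,0],[0.5,-12,0,0,0,0,0],[0.5,-15,0,0,0,0,0],[0.5,-15,0,0,0,0,0]],
])

```text
clock: 18.45
position: [0.4446, -0.0789, 0.3249]
ee_rot: [0.516, -0.484, -0.509, -0.491]
ft_force: [0.3, -0.3, -0.4]
finger_gap: 0.0425
```

Run:
```python
from h import *
for c in ('scene','top'): 
    s=snap(c,c+'3.png'); print(axles(s))
s=snap('scene'); P=cloud(s); hsv=cv2.cvtColor(s['img'],cv2.COLOR_BGR2HSV)
cv2.imwrite('pics/s3.png',cv2.resize(s['img'][110:290,130:380],(800,576)))
m=(hsv[...,0]>20)&(hsv[...,0]<35)&(hsv[...,1]>130)&(P[...,2]>.14)&(P[...,0]>.43)&(P[...,0]<.68)
c,si=np.cos(A0),np.sin(A0);Q=P[m][:,:2]-O;X=c*Q[:,0]+si*Q[:,1];Y=-si*Q[:,0]+c*Q[:,1]
for sg in (-1,1):
    k=Y*sg>0; print(sg,k.sum(),np.percentile(X[k],[2,98]),np.median(Y[k]),np.percentile(P[m][k][:,2],[5,95]))
```

```text
[([0.514, 0.3157], np.float32(1.725), np.float32(0.2), np.int32(303)), ([0.6131, 0.3311], np.float32(1.529), np.float32(0.2), np.int32(324)), ([0.643, 0.4913], np.float32(1.605), np.float32(0.108), np.int32(215)), ([0.6748, 0.4898], np.float32(1.612), np.float32(0.11), np.int32(92))]
[([0.6139, 0.3349], np.float32(1.532), np.float32(0.195), np.int32(210)), ([0.5148, 0.319], np.float32(1.731), np.float32(0.194), np.int32(216))]
-1 307 [-0.17178378 -0.01542442] -0.08094275832059764 [0.18520342 0.2126013 ]
1 253 [-0.17469964 -0.01561927] 0.07813452291188643 [0.18469448 0.21251789]
```

View pics/s3.png

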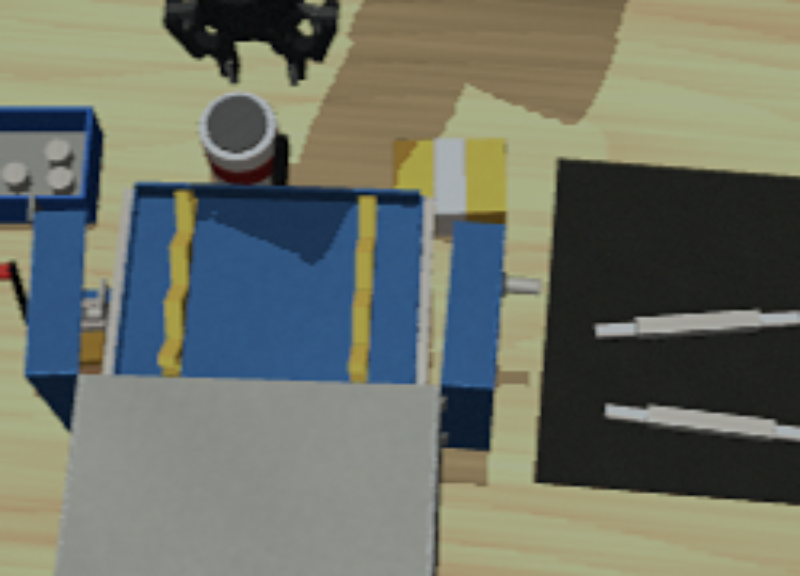

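Tray is fully out, the yellow rails are at the expected y = ±80 mm with crests at z = 0.2125, and both axles lie on the mat unmoved. I go to the axle at (0.6135, 0.333).

Run:
```python
from h import *
print(rel([.6135,.333,.2],Rdown(-.04)))
```

```text
[12.39, -18.9, 40.26, 1.661, 0.008, 0.005]
```

servo_tool([
  [[0.5,4,-6,14,0.6,0,0],[0.5,4,-6,14,0.6,0,0],[0.5,5,-18.9,40.3,1.66,0,0],[0.5,5,-18.9,40.3,1.66,0,0],[0.5,12.4,-18.9,40.3,1.66,0,0],[0.5,12.4,-18.9,40.3,1.66,0,0],[0.5,12.4,-18.9,40.3,1.66,0,0],[0.5,12.4,-18.9,40.3,1.66,0,0],[0.5,12.4,-18.9,40.3,1.66,0,0],[0.5,12.4,-18.9,40.3,1.66,0,0],[0.5,12.4,-18.9,40.3,1.66,0,0],[0.5,12.4,-18.9,40.3,1.66,0,0]],
])

```text
clock: 20.1
position: [0.6133, 0.3332, 0.1991]
ee_rot: [0.014, 0.705, -0.013, 0.709]
ft_force: [0.5, 0.2, -0.5]
finger_gap: 0.0425
```

Run:
```python
from h import *
s=snap('wrist','w4.png'); r=axles(s); print(r)
for a in r:
    if a[2]>.18:
        print(rel([*a[0],.003],Rdown(a[1]-np.pi/2)))
```

```text
[([0.42, 0.4655], np.float32(1.546), np.float32(0.053), np.int32(1814)), ([0.4431, 0.4654], np.float32(1.567), np.float32(0.051), np.int32(654)), ([0.4816, 0.4647], np.float32(1.554), np.float32(0.05), np.int32(459)), ([0.5033, 0.4643], np.float32(1.562), np.float32(0.049), np.int32(647)), ([0.5563, 0.4635], np.float32(1.569), np.float32(0.047), np.int32(869)), ([0.5882, 0.4628], np.float32(1.571), np.float32(0.046), np.int32(1234)), ([0.6294, 0.4623], np.float32(3.135), np.float32(0.051), np.int32(3595)), ([0.6753, 0.4322], np.float32(1.569), np.float32(0.102), np.int32(2463)), ([0.701, 0.414], np.float32(1.553), np.float32(0.136), np.int32(2139)), ([0.4018, 0.4605], np.float32(1.342), np.float32(0.044), np.int32(430)), ([0.7532, 0.3895], np.float32(1.567), np.float32(0.132), np.int32(924)), ([0.6141, 0.3338], np.float32(1.529), np.float32(0.199), np.int32(4002)), ([0.5121, 0.3351], np.float32(1.726), np.float32(0.166), np.int32(3413)), ([0.7296, 0.2975], np.float32(1.521), np.float32(0.172), np.int32(2293)), ([0.7533, 0.2575], np.float32(1.509), np.float32(0.114), np.int32(733)), ([0.6631, 0.1723], np.float32(3.136), np.float32(0.018), np.int32(258)), ([0.6416, 0.1721], np.float32(1.561), np.float32(0.017), np.int32(226)), ([0.55, 0.1719], np.float32(1.495), np.float32(0.016), np.int32(107))]
[19.64, 0.03, -0.07, 0.003, 0.007, -0.002]
```

View pics/w4.png

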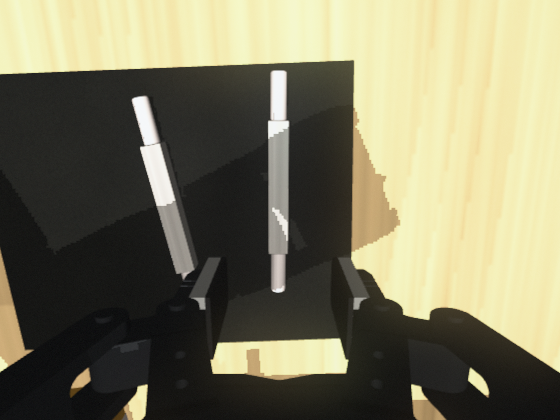

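The target axle shows at (279,180), centred between the fingers and aligned. I descend and grip.

servo_tool([
  [[0.5,6,0,0,0,0,0],[0.5,12,0,0,0,0,0],[0.5,17,0,-0.05,0,0,0],[0.5,19.3,0,-0.05,0,0,0],[0.5,19.3,0,-0.05,0,0,0],[0.5,19.3,0,-0.05,0,0,0],[1,19.3,0,-0.05,0,0,0],[1,19.3,0,-0.05,0,0,0],[1,19.3,0,-0.05,0,0,0],[1,19.3,0,-0.05,0,0,0]],
])

```text
clock: 21.4
position: [0.6149, 0.3338, 0.0084]
ee_rot: [0.014, 0.704, -0.013, 0.71]
ft_force: [-1.2, -0.3, 7.0]
finger_gap: 0.0164
```

servo_tool([
  [[1,-1,0,0,0,0,0],[1,-4,0,0,0,0,0],[1,-10,0,0,0,0,0],[1,-16,0,0,0,0,0],[1,-22,0,0,0,0,0],[1,-28,0,0,0,0,0],[1,-28,0,0,0,0,0],[1,-28,0,0,0,0,0]],
])

```text
clock: 22.4
position: [0.6116, 0.3329, 0.2877]
ee_rot: [0.014, 0.704, -0.013, 0.71]
ft_force: [1.2, -0.9, -5.2]
finger_gap: 0.0162
```

Run:
```python
from h import *
print(env.get_state()['position'],rel(W(-.045,0,.285),Rdown(A0)))
```

```text
[0.61156143 0.33291956 0.28765732] [0.21, -40.13, 3.09, -0.09, 0.008, -0.002]
```

servo_tool([
  [[1,0,-6,0.5,0,0,0],[1,0,-12,1,-0.03,0,0],[1,0,-18,1.5,-0.05,0,0],[1,0,-24,2,-0.07,0,0],[1,0,-30,2.5,-0.09,0,0],[1,0,-36,3,-0.09,0,0],[1,0,-40.1,3.1,-0.09,0,0],[1,0,-40.1,3.1,-0.09,0,0],[1,0,-40.1,3.1,-0.09,0,0]],
])

```text
clock: 23.52
position: [0.6267, -0.0687, 0.2856]
ee_rot: [-0.017, 0.705, 0.019, 0.709]
ft_force: [-0.1, -1.2, -4.0]
finger_gap: 0.0165
```

Run:
```python
from h import *
s=snap('scene','s4.png');cv2.imwrite('pics/s4.png',cv2.resize(s['img'][110:290,130:380],(800,576)))
P=cloud(s);hsv=cv2.cvtColor(s['img'],cv2.COLOR_BGR2HSV)
m=(hsv[...,1]<50)&(hsv[...,2]>150)&(P[...,2]>.255)&(P[...,2]<.33)&(P[...,0]>.55)&(P[...,0]<.70)
Y=P[m]; 
for lo in np.arange(-.2,.06,.02):
    k=(Y[:,1]>lo)&(Y[:,1]<lo+.02)
    if k.sum()>3: print(round(lo,2),k.sum(),np.median(Y[k],0).round(4))
print(env.get_state()['finger_gap'],rel(W(-.045,0,.1925),Rdown(A0)))
```

```text
-0.18 16 [ 0.6322 -0.1648  0.2962]
-0.16 33 [ 0.6316 -0.1492  0.2962]
-0.14 6 [ 0.6292 -0.1383  0.2981]
-0.02 11 [ 0.6239 -0.0037  0.2981]
-0.0 33 [0.6233 0.01   0.297 ]
0.02 14 [0.6236 0.0239 0.295 ]
0.01633510571820584 [9.34, -0.13, -0.04, 0.001, 0.006, -0.002]
```

View pics/s4.png

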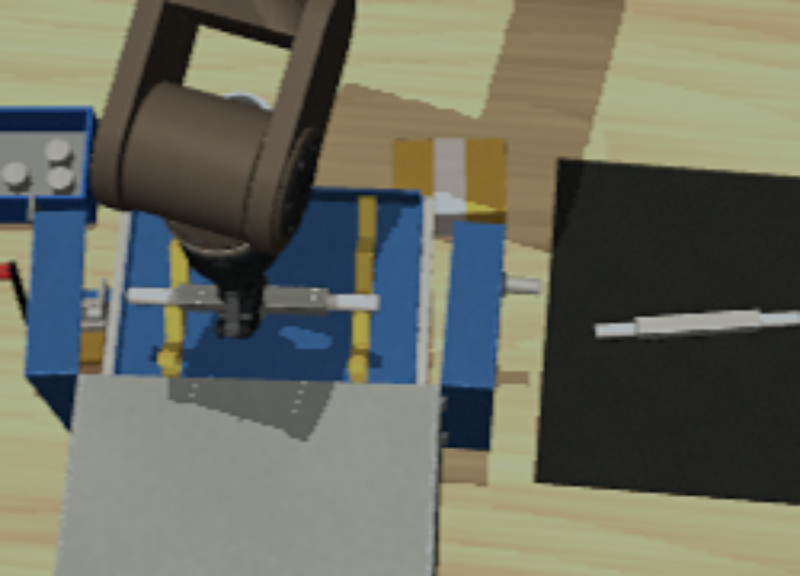

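The axle hangs level and square over both rails (crop (250,298)). I lower it into the rear notch.

servo_tool([
  [[1,4,-0.1,0,0,0,0],[1,7,-0.1,0,0,0,0],[1,8.3,-0.1,0,0,0,0],[1,9,-0.1,0,0,0,0],[1,9.3,-0.1,0,0,0,0],[1,9.3,-0.1,0,0,0,0],[1,9.3,-0.1,0,0,0,0]],
])

```text
clock: 24.45
position: [0.6277, -0.0691, 0.1936]
ee_rot: [-0.018, 0.704, 0.019, 0.709]
ft_force: [0.4, -0.5, -4.5]
finger_gap: 0.0164
```

servo_tool([
  [[0.6,0,0,0,0,0,0],[0.6,0,0,0,0,0,0],[0.6,0,0,0,0,0,0],[0.6,0,0,0,0,0,0],[0.6,-3,0,0,0,0,0],[0.6,-9,0,0,0,0,0],[0.6,-12,0,0,0,0,0],[0.6,-12,0,0,0,0,0]],
])

```text
clock: 25.45
position: [0.6273, -0.0694, 0.3161]
ee_rot: [-0.018, 0.703, 0.019, 0.711]
ft_force: [0.3, 0.1, -0.9]
finger_gap: 0.0338
```

Run:
```python
from h import *
s=snap('scene'); r=[a for a in axles(s) if a[2]>.18]; print(r)
s2=snap('top'); print([a for a in axles(s2) if a[2]>.18])
P=cloud(s);hsv=cv2.cvtColor(s['img'],cv2.COLOR_BGR2HSV)
m=(hsv[...,1]<50)&(hsv[...,2]>120)&(P[...,2]>.18)&(P[...,2]<.215)&(P[...,0]>.58)&(P[...,0]<.66)&(P[...,1]<.06)&(P[...,1]>-.19)
Y=P[m]
for lo in np.arange(-.2,.06,.02):
    k=(Y[:,1]>lo)&(Y[:,1]<lo+.02)
    if k.sum()>3: print(round(lo,2),k.sum(),np.median(Y[k],0).round(4))
a=r[0]; print(rel([*a[0],.2],Rdown(a[1]-np.pi/2)))
```

```text
[([0.514, 0.3157], np.float32(1.723), np.float32(0.2), np.int32(305))]
[([0.5143, 0.3206], np.float32(1.725), np.float32(0.197), np.int32(222))]
-0.18 22 [ 0.6332 -0.1653  0.2034]
-0.16 32 [ 0.633  -0.1522  0.2026]
-0.14 13 [ 0.6317 -0.136   0.2048]
-0.06 21 [ 0.6213 -0.0464  0.2052]
-0.04 36 [ 0.6234 -0.029   0.2073]
-0.02 20 [ 0.6234 -0.0056  0.2038]
-0.0 37 [0.625  0.0106 0.2024]
0.02 15 [0.6215 0.0248 0.2008]
0.04 37 [0.6101 0.0581 0.1894]
[11.31, 39.01, -9.31, -0.1, 0.007, -0.001]
```

Axle 1 is seated level (both ends' tops at 0.203 m). Now the second.

servo_tool([
  [[0.5,2,12,-3,-0.05,0,0],[0.5,2,12,-3,-0.05,0,0],[0.5,4,39,-9.3,-0.1,0,0],[0.5,4,39,-9.3,-0.1,0,0],[0.5,4,39,-9.3,-0.1,0,0],[0.5,11.3,39,-9.3,-0.1,0,0],[0.5,11.3,39,-9.3,-0.1,0,0],[0.5,11.3,39,-9.3,-0.1,0,0],[0.5,11.3,39,-9.3,-0.1,0,0],[0.5,11.3,39,-9.3,-0.1,0,0]],
])

```text
clock: 26.8
position: [0.5147, 0.3148, 0.2007]
ee_rot: [-0.053, 0.702, 0.054, 0.708]
ft_force: [-0.3, -0.9, 0.5]
finger_gap: 0.0428
```

Run:
```python
from h import *
s=snap('wrist','w5.png')
for a in axles(s):
    if a[2]>.18: print(a,rel([*a[0],.007],Rdown(a[1]-np.pi/2)))
```

```text
([0.6948, 0.4052], np.float32(1.556), np.float32(0.184), np.int32(1938)) [19.54, 6.21, 19.01, 0.165, 0.008, -0.002]
([0.5147, 0.3187], np.float32(1.72), np.float32(0.199), np.int32(3941)) [19.38, 0.36, -0.1, 0.001, 0.008, -0.001]
```

servo_tool([
  [[0.5,6,0.35,-0.1,0,0,0],[0.5,12,0.35,-0.1,0,0,0],[0.5,17,0.35,-0.1,0,0,0],[0.5,19.4,0.35,-0.1,0,0,0],[0.5,19.4,0.35,-0.1,0,0,0],[0.5,19.4,0.35,-0.1,0,0,0],[1,19.4,0.35,-0.1,0,0,0],[1,19.4,0.35,-0.1,0,0,0],[1,19.4,0.35,-0.1,0,0,0],[1,19.4,0.35,-0.1,0,0,0]],
])

```text
clock: 28.1
position: [0.5153, 0.3188, 0.0085]
ee_rot: [-0.052, 0.702, 0.054, 0.709]
ft_force: [-0.7, -1.8, 7.9]
finger_gap: 0.0164
```

servo_tool([
  [[1,-1,0,0,0,0,0],[1,-4,0,0,0,0,0],[1,-10,0,0,0,0,0],[1,-16,0,0,0,0,0],[1,-22,0,0,0,0,0],[1,-28,0,0,0,0,0],[1,-28,0,0,0,0,0],[1,-28,0,0,0,0,0]],
])

```text
clock: 29.1
position: [0.5118, 0.3175, 0.2879]
ee_rot: [-0.052, 0.702, 0.054, 0.708]
ft_force: [-0.6, -0.8, -5.0]
finger_gap: 0.0162
```

Run:
```python
from h import *
print(env.get_state()['position'],rel(W(-.145,0,.285),Rdown(A0)))
```

```text
[0.51182049 0.31748426 0.28793893] [0.19, -38.98, -4.37, 0.099, 0.009, -0.002]
```

servo_tool([
  [[1,0,-6,-0.7,0.02,0,0],[1,0,-12,-1.4,0.04,0,0],[1,0,-18,-2,0.06,0,0],[1,0,-24,-2.7,0.08,0,0],[1,0,-30,-3.4,0.1,0,0],[1,0,-36,-4,0.1,0,0],[1,0,-39,-4.4,0.1,0,0],[1,0,-39,-4.4,0.1,0,0],[1,0,-39,-4.4,0.1,0,0]],
])

```text
clock: 30.22
position: [0.5265, -0.0742, 0.2857]
ee_rot: [-0.017, 0.705, 0.019, 0.709]
ft_force: [-0.2, 0.3, -3.4]
finger_gap: 0.0165
```

```bash
cat >> h.py <<'E'
def hang(zlo,zhi,xlo,xhi,save=None):
    s=snap('scene',save); P=cloud(s);hsv=cv2.cvtColor(s['img'],cv2.COLOR_BGR2HSV)
    m=(hsv[...,1]<50)&(hsv[...,2]>120)&(P[...,2]>zlo)&(P[...,2]<zhi)&(P[...,0]>xlo)&(P[...,0]<xhi)&(P[...,1]<.04)&(P[...,1]>-.19)
    Y=P[m]
    if len(Y): print('yrange',Y[:,1].min(),Y[:,1].max())
    for lo in np.arange(-.2,.06,.02):
        k=(Y[:,1]>lo)&(Y[:,1]<lo+.02)
        if k.sum()>3: print(round(lo,2),k.sum(),np.median(Y[k],0).round(4))
E
python3 - <<'E'
from h import *
hang(.255,.33,.47,.59); print(env.get_state()['finger_gap'],rel(W(-.145,0,.1935),Rdown(A0)))
E
```

```text
yrange -0.17694408979388224 0.021949956432125814
-0.18 31 [ 0.5323 -0.1688  0.2954]
-0.16 38 [ 0.532  -0.15    0.2958]
-0.14 7 [ 0.5323 -0.1364  0.2988]
-0.06 6 [ 0.533  -0.0496  0.3   ]
-0.04 15 [ 0.5182 -0.028   0.2996]
-0.02 25 [ 0.5253 -0.0073  0.297 ]
-0.0 40 [0.5239 0.0099 0.2965]
0.02 5 [0.5223 0.0215 0.2956]
0.016245672094355974 [9.25, -0.1, -0.01, 0.0, 0.007, -0.003]
```

servo_tool([
  [[1,4,0,0,0,0,0],[1,7,0.1,0,0,0,0],[1,8.3,0.1,0,0,0,0],[1,9,0.1,0,0,0,0],[1,9.25,0.1,0,0,0,0],[1,9.25,0.1,0,0,0,0],[1,9.25,0.1,0,0,0,0]],
])

```text
clock: 31.15
position: [0.5274, -0.0726, 0.1941]
ee_rot: [-0.017, 0.704, 0.019, 0.71]
ft_force: [0.1, -0.3, -3.8]
finger_gap: 0.0162
```

servo_tool([
  [[0.6,0,0,0,0,0,0],[0.6,0,0,0,0,0,0],[0.6,0,0,0,0,0,0],[0.6,0,0,0,0,0,0],[0.6,-3,0,0,0,0,0],[0.6,-9,0,0,0,0,0],[0.6,-12,0,0,0,0,0],[0.6,-12,0,0,0,0,0]],
])

```text
clock: 32.15
position: [0.527, -0.0731, 0.3163]
ee_rot: [-0.018, 0.703, 0.019, 0.711]
ft_force: [-0.1, -0.3, -0.3]
finger_gap: 0.0341
```

Run:
```python
from h import *
hang(.18,.215,.49,.56,'s5.png'); hang(.18,.215,.59,.65)
s=snap('scene'); print([a for a in axles(s) if a[2]>.18])
i=cv2.imread('pics/s5.png');cv2.imwrite('pics/s5.png',cv2.resize(i[110:290,130:380],(800,576)))
print(rel(W(-.227,0,.27),Rdown(A0+np.pi/2)))
```

```text
yrange -0.17534724773945332 0.023446049535107233
-0.18 25 [ 0.5346 -0.1674  0.2026]
-0.16 30 [ 0.5321 -0.1499  0.2022]
-0.14 10 [ 0.5292 -0.1371  0.2054]
-0.06 25 [ 0.5214 -0.0475  0.2054]
-0.04 31 [ 0.5244 -0.0312  0.2066]
-0.02 17 [ 0.5257 -0.0073  0.2016]
-0.0 31 [0.5246 0.0106 0.2013]
0.02 5 [0.5257 0.0226 0.2037]
yrange -0.17121377383317682 0.0257933999328688
-0.18 23 [ 0.6335 -0.1654  0.2043]
-0.16 29 [ 0.6337 -0.1498  0.2025]
-0.14 36 [ 0.6292 -0.1284  0.2059]
-0.12 41 [ 0.6288 -0.1097  0.2067]
-0.1 46 [ 0.6275 -0.0897  0.2072]
-0.08 42 [ 0.6246 -0.0706  0.2057]
-0.06 28 [ 0.6268 -0.0516  0.2071]
-0.04 28 [ 0.6264 -0.026   0.2067]
-0.02 34 [ 0.6236 -0.0112  0.2035]
-0.0 39 [0.625  0.0103 0.2033]
0.02 13 [0.6206 0.0244 0.2024]
[]
[4.26, -0.18, -8.13, -1.571, 0.008, 0.002]
```

View pics/s5.png

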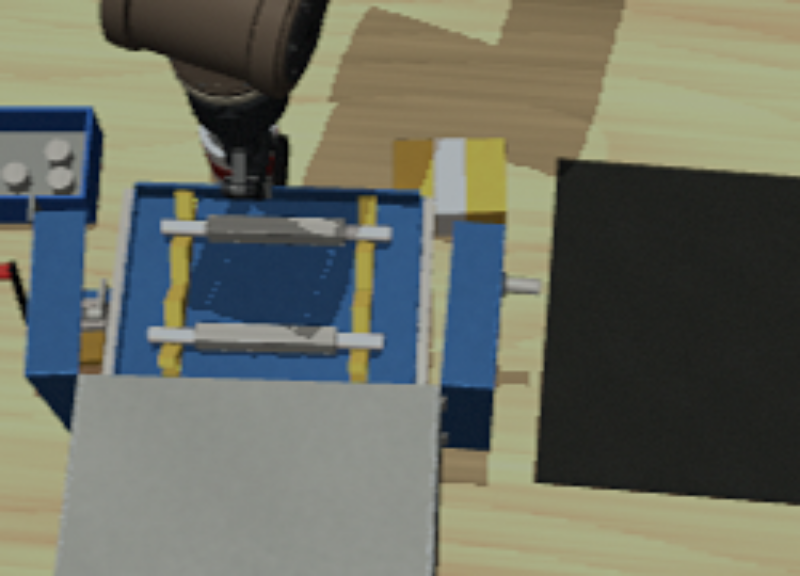

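Both axles are in their notches: front (277,230) and rear (266,338), level, and the mat is empty. Now back to the tab.

servo_tool([
  [[0.5,1,-0.2,-8.1,-1.57,0,0],[0.5,1,-0.2,-8.1,-1.57,0,0],[0.5,1,-0.2,-8.1,-1.57,0,0],[0.5,1,-0.2,-8.1,-1.57,0,0],[0.5,1,-0.2,-8.1,-1.57,0,0],[0.5,1,-0.2,-8.1,-1.57,0,0],[0.5,1,-0.2,-8.1,-1.57,0,0],[0.5,1,-0.2,-8.1,-1.57,0,0],[0.5,1,-0.2,-8.1,-1.57,0,0],[0.5,4.3,-0.2,-8.1,-1.57,0,0],[0.5,4.3,-0.2,-8.1,-1.57,0,0]],
])

```text
clock: 33.67
position: [0.4445, -0.0785, 0.2674]
ee_rot: [-0.511, 0.486, 0.514, 0.489]
ft_force: [0.4, -0.6, 0.1]
finger_gap: 0.0427
```

Run:
```python
from h import *
print(rel(W(-.227,0,.173),Rdown(A0+np.pi/2)),rel(W(-.027,0,.173),Rdown(A0+np.pi/2)))
s=snap('wrist')
for m in env.mark_of('wrist','tray_tab')[:2]:
    u,v=m['xy'][0]*560,m['xy'][1]*420; print(m['confidence'],u,v,onplane(s,u,v,.19),W(-.222,0,.19))
```

```text
[9.44, -0.06, -0.07, -0.001, 0.005, 0.001] [9.46, -20.06, -0.05, -0.001, 0.005, 0.001]
0.66 280.896 229.908 [ 0.44924991 -0.07666762  0.19      ] [ 0.45029433 -0.07842795  0.19      ]
```

servo_tool([
  [[0.5,5,0,0,0,0,0],[0.5,9.4,0,0,0,0,0],[0.5,9.4,0,0,0,0,0],[0.5,9.4,0,0,0,0,0],[1,9.4,0,0,0,0,0],[1,9.4,0,0,0,0,0],[1,9.4,0,0,0,0,0],[1,9.4,0,0,0,0,0]],
])

```text
clock: 34.78
position: [0.4467, -0.0785, 0.177]
ee_rot: [0.514, -0.484, -0.511, -0.49]
ft_force: [-0.8, 2.5, 9.8]
finger_gap: 0.0112
```

servo_tool([
  [[1,0,-1,0,0,0,0],[1,0,-3,0,0,0,0],[1,0,-5,0,0,0,0],[1,0,-7,0,0,0,0],[1,0,-9,0,0,0,0],[1,0,-11,0,0,0,0],[1,0,-13,0,0,0,0],[1,0,-15,0,0,0,0],[1,0,-16.5,0,0,0,0],[1,0,-18,0,0,0,0],[1,0,-18.7,0,0,0,0],[1,0,-18.7,0,0,0,0]],
])

```text
clock: 36.28
position: [0.6332, -0.0688, 0.1772]
ee_rot: [0.513, -0.485, -0.512, -0.49]
ft_force: [2.7, -1.5, -20.9]
finger_gap: 0.0109
```

servo_tool([
  [[1,0,-0.5,0,0,0,0],[1,0,-1,0,0,0,0],[1,0,-1.3,0,0,0,0],[1,0,-1.5,0,0,0,0],[1,0,-1.6,0,0,0,0],[1,0,-1.6,0,0,0,0]],
])

```text
clock: 37.02
position: [0.6461, -0.0681, 0.1771]
ee_rot: [-0.511, 0.486, 0.514, 0.488]
ft_force: [-21.7, -2.1, -6.7]
finger_gap: 0.011
```

servo_tool([
  [[1,0,-0.3,0,0,0,0],[1,0,-0.3,0,0,0,0],[0.5,0,0,0,0,0,0],[0.5,0,0,0,0,0,0],[0.5,0,0,0,0,0,0],[0.5,0,0,0,0,0,0],[0.5,-5,0,0,0,0,0],[0.5,-12,0,0,0,0,0],[0.5,-12,0,0,0,0,0]],
])

```text
clock: 38.15
position: [0.6475, -0.0688, 0.302]
ee_rot: [0.513, -0.485, -0.512, -0.489]
ft_force: [1.1, -0.7, -0.4]
finger_gap: 0.0427
```

Run:
```python
from h import *
s=snap('wrist'); P=cloud(s); c,si=np.cos(A0),np.sin(A0)
Q=P[...,:2]-O; X=c*Q[...,0]+si*Q[...,1]; Y=-si*Q[...,0]+c*Q[...,1]
k=(abs(Y)<.004)&(P[...,2]>.17)&(P[...,2]<.21)&(X<0); print('tab X range',X[k].min(),X[k].max())
k=(abs(abs(Y)-.045)<.02)&(P[...,2]>.14)&(P[...,2]<.175)&(X<.05)&(X>-.05); print('front',k.sum(),np.percentile(X[k],[5,50,95]))
# left leaf angle: top edge points z~.22 at y>.12
s=snap('scene');P=cloud(s);hsv=cv2.cvtColor(s['img'],cv2.COLOR_BGR2HSV)
for sd in (1,-1):
    Q=P[...,:2]-O; X=c*Q[...,0]+si*Q[...,1]; Y=-si*Q[...,0]+c*Q[...,1]
    k=(hsv[...,0]>95)&(hsv[...,0]<130)&(hsv[...,1]>100)&(abs(P[...,2]-.22)<.008)&(sd*Y>.12)&(X<-.005)&(X>-.2)
    r=cv2.minAreaRect(np.stack([X[k],Y[k]],1).astype(np.float32)); print(sd,k.sum(),r, cv2.boxPoints(r).round(3).tolist())
```

```text
tab X range -0.03634383376700393 -8.345114047219612e-05
front 1452 [-3.36691856e-04  7.07954213e-05  2.45266053e-03]
1 768 ((-0.07672850787639618, 0.17329499125480652), (0.042051587253808975, 0.14400410652160645), 87.48710632324219) [[-0.15000000596046448, 0.1550000011920929], [-0.006000000052154064, 0.14900000393390656], [-0.004000000189989805, 0.19099999964237213], [-0.14800000190734863, 0.19699999690055847]]
-1 771 ((-0.07527077198028564, -0.18503178656101227), (0.1442021131515503, 0.052627403289079666), 4.431865692138672) [[-0.14900000393390656, -0.164000004529953], [-0.14499999582767487, -0.21699999272823334], [-0.0010000000474974513, -0.20600000023841858], [-0.004999999888241291, -0.15299999713897705]]
```

Tray is home (tab tip at -36 mm, as before). Next I close the left leaf, re-gripping the knob where I left it.

Run:
```python
from h import *
print(rel([.5585,.1472,.29],Rdown(A0+np.pi/2-1.6)))
```

```text
[0.9, 7.68, 22.0, 1.6, 0.003, -0.003]
```

servo_tool([
  [[0.5,0.9,7.7,22,1.6,0,0],[0.5,0.9,7.7,22,1.6,0,0],[0.5,0.9,7.7,22,1.6,0,0],[0.5,0.9,7.7,22,1.6,0,0],[0.5,0.9,7.7,22,1.6,0,0],[0.5,0.9,7.7,22,1.6,0,0],[0.5,0.9,7.7,22,1.6,0,0],[0.5,0.9,7.7,22,1.6,0,0],[0.5,0.9,7.7,22,1.6,0,0],[0.5,0.9,7.7,22,1.6,0,0],[0.5,0.9,7.7,22,1.6,0,0]],
])

```text
clock: 39.62
position: [0.5581, 0.1472, 0.2891]
ee_rot: [-0.007, 0.707, 0.01, 0.707]
ft_force: [-0.1, -0.1, 0.1]
finger_gap: 0.0429
```

Run:
```python
from h import *
s=snap('wrist','w6.png')
for m in env.mark_of('wrist','left_knob')[:2]:
    u,v=m['xy'][0]*560,m['xy'][1]*420; print(m['confidence'],u,v,onplane(s,u,v,.19),unproj(s,u,v))
print(env.get_state()['position'],rel([.5585,.1472,.173],Rdown(A0+np.pi/2-1.6)))
```

```text
0.91 275.8 213.318 [0.55642714 0.14797233 0.19      ] [0.55644709 0.14971026 0.1965528 ]
[0.55826796 0.14716219 0.28951513] [11.65, -0.04, 0.03, 0.001, -0.0, -0.004]
```

servo_tool([
  [[0.5,6,0,0,0,0,0],[0.5,11.6,0,0,0,0,0],[0.5,11.6,0,0,0,0,0],[0.5,11.6,0,0,0,0,0],[1,11.6,0,0,0,0,0],[1,11.6,0,0,0,0,0],[1,11.6,0,0,0,0,0],[1,11.6,0,0,0,0,0]],
])

```text
clock: 40.72
position: [0.5583, 0.1479, 0.1755]
ee_rot: [-0.007, 0.706, 0.01, 0.708]
ft_force: [-4.4, 1.0, 9.6]
finger_gap: 0.0121
```

Run:
```python
from h import *
st=env.get_state(); y=st['position']; z=y[2]; R0=Rot.from_quat(st['ee_rot']).as_matrix()
print(np.arctan2(R0[1,2],R0[0,2]),y,leafpt(1,1.6,.105,.066,z),leafpt(1,0,.105,.066,z),st['ft_force'])
for t in np.linspace(1.47,0,11):
    print(round(t,2),rel(leafpt(1,t,.105,.066,z),Rdown(A0+np.pi/2-t)))
```

```text
0.023177087198952683 [0.55834495 0.14789999 0.17552187] [0.55783308 0.1464438  0.17552187] [ 0.60377103 -0.02545716  0.17552187] [-4.44912681  0.99265197  9.59429179]
1.47 [-0.01, -1.56, -0.82, -0.129, 0.002, -0.004]
1.32 [-0.02, -3.27, -1.46, -0.276, 0.002, -0.004]
1.18 [-0.03, -5.05, -1.84, -0.423, 0.003, -0.004]
1.03 [-0.03, -6.86, -1.96, -0.57, 0.003, -0.004]
0.88 [-0.04, -8.68, -1.81, -0.717, 0.003, -0.004]
0.74 [-0.05, -10.45, -1.4, -0.864, 0.004, -0.004]
0.59 [-0.06, -12.15, -0.73, -1.011, 0.004, -0.003]
0.44 [-0.06, -13.73, 0.18, -1.158, 0.004, -0.003]
0.29 [-0.07, -15.15, 1.31, -1.305, 0.004, -0.003]
0.15 [-0.07, -16.4, 2.64, -1.452, 0.005, -0.002]
0.0 [-0.07, -17.44, 4.14, -1.599, 0.005, -0.002]
```

servo_tool([
  [[1,0,-1.55,-0.8,-0.13,0,0],[1,0,-3.25,-1.45,-0.28,0,0],[1,0,-5.05,-1.85,-0.42,0,0],[1,0,-6.85,-1.95,-0.57,0,0],[1,0,-8.7,-1.8,-0.72,0,0],[1,0,-10.45,-1.4,-0.86,0,0],[1,0,-12.15,-0.75,-1.01,0,0],[1,0,-13.7,0.2,-1.16,0,0],[1,0,-15.15,1.3,-1.3,0,0],[1,0,-16.4,2.65,-1.45,0,0],[1,0,-17.4,4.15,-1.6,0,0],[1,0,-17.4,4.4,-1.6,0,0]],
])

```text
clock: 42.22
position: [0.6038, -0.0253, 0.1755]
ee_rot: [-0.511, 0.486, 0.516, 0.486]
ft_force: [-26.2, -3.1, 13.3]
finger_gap: 0.0117
```

servo_tool([
  [[1,0,-0.2,0,0,0,0],[1,0,-0.3,0,0,0,0]],
])

```text
clock: 42.48
position: [0.6037, -0.0253, 0.1756]
ee_rot: [-0.509, 0.488, 0.518, 0.484]
ft_force: [-20.7, -3.4, 4.1]
finger_gap: 0.0118
```

servo_tool([
  [[0.5,0,0,0,0,0,0],[0.5,0,0,0,0,0,0],[0.5,0,0,0,0,0,0],[0.5,0,0,0,0,0,0],[0.5,-6,0,0,0,0,0],[0.5,-13,0,0,0,0,0],[0.5,-13,0,0,0,0,0]],
])

```text
clock: 43.35
position: [0.6065, -0.026, 0.3101]
ee_rot: [-0.511, 0.486, 0.516, 0.486]
ft_force: [0.3, 0.2, -0.1]
finger_gap: 0.0425
```

Run:
```python
from h import *
print(rel([.603,-.2988,.31],Rdown(A0-np.pi/2+1.62)))
s=snap('top');P=cloud(s); c,si=np.cos(A0),np.sin(A0);Q=P[...,:2]-O; X=c*Q[...,0]+si*Q[...,1]; Y=-si*Q[...,0]+c*Q[...,1]
k=(abs(P[...,2]-.22)<.006)&(X<0)&(X>-.08)&(Y>.01)&(Y<.15); print(k.sum())
for lo in np.arange(.01,.15,.03):
    j=k&(Y>lo)&(Y<lo+.03); print(round(lo,2),j.sum(),np.percentile(X[j],2) if j.any() else 0)
```

```text
[-0.08, 1.85, -27.22, 1.525, -0.001, -0.007]
196
0.01 0 0
0.04 0 0
0.07 3 -0.004657440080078508
0.1 112 -0.04543386143005822
0.13 81 -0.045229220026133866
```

servo_tool([
  [[0.5,0,1.85,-27.2,1.52,0,0],[0.5,0,1.85,-27.2,1.52,0,0],[0.5,0,1.85,-27.2,1.52,0,0],[0.5,0,1.85,-27.2,1.52,0,0],[0.5,0,1.85,-27.2,1.52,0,0],[0.5,0,1.85,-27.2,1.52,0,0],[0.5,0,1.85,-27.2,1.52,0,0],[0.5,0,1.85,-27.2,1.52,0,0],[0.5,0,1.85,-27.2,1.52,0,0],[0.5,0,1.85,-27.2,1.52,0,0],[0.5,0,1.85,-27.2,1.52,0,0]],
])

```text
clock: 44.78
position: [0.6024, -0.2985, 0.307]
ee_rot: [-0.037, 0.709, 0.04, 0.703]
ft_force: [-0.5, 0.4, 0.6]
finger_gap: 0.0427
```

Run:
```python
from h import *
st=env.get_state(); print(st['qpos'])
s=snap('wrist','w7.png'); P=cloud(s);hsv=cv2.cvtColor(s['img'],cv2.COLOR_BGR2HSV)
red=((hsv[...,0]<8)|(hsv[...,0]>172))&(hsv[...,1]>150)&(hsv[...,2]>60)&(P[...,2]>.15)
print(red.sum(),np.nanpercentile(P[red],[3,50,97],axis=0))
```

```text
[-5.57850529e-01  5.07934612e-01  1.32263734e+00 -9.76321198e-04
  1.32070036e+00 -6.65830743e-01]
1088 [[ 0.59641798 -0.31308389  0.24150396]
 [ 0.60290526 -0.29796191  0.24469384]
 [ 0.60904763 -0.2839116   0.24639818]]
```

View pics/w7.png

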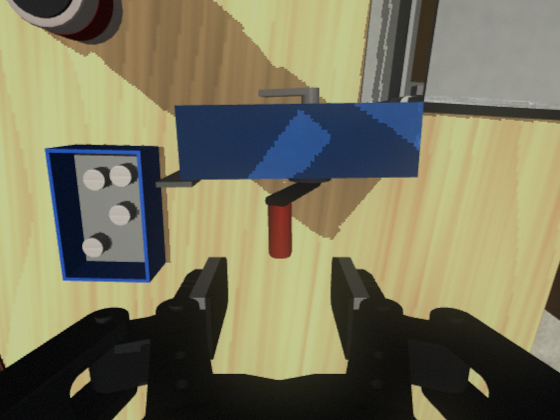

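Pin at (280,230), leaf at ~92°, lever still raised (≈1.16 rad). Gripping it.

servo_tool([
  [[0.5,5,0,0,0,0,0],[0.5,8.4,0,0,0,0,0],[0.5,8.4,0,0,0,0,0],[0.5,8.4,0,0,0,0,0],[1,8.4,0,0,0,0,0],[1,8.4,0,0,0,0,0],[1,8.4,0,0,0,0,0],[1,8.4,0,0,0,0,0]],
])

```text
clock: 45.82
position: [0.602, -0.2984, 0.2247]
ee_rot: [-0.037, 0.708, 0.039, 0.704]
ft_force: [-1.1, 0.2, 6.4]
finger_gap: 0.0119
```

Run:
```python
from h import *
st=env.get_state(); y=st['position']; z=y[2]; R0=Rot.from_quat(st['ee_rot']).as_matrix()
print(np.arctan2(R0[1,2],R0[0,2])-A0+np.pi/2,y,st['ft_force'])
c,s=np.cos(A0),np.sin(A0);q=y[:2]-O; X=c*q[0]+s*q[1];Y=-s*q[0]+c*q[1]+.15
print(np.hypot(X,Y),np.hypot(.087,.073))
R=np.hypot(X,Y); r=.087; out=np.sqrt(R*R-r*r); th=np.arctan2(-X,Y)+np.arctan2(out,r); th=np.mod(np.arctan2(np.sin(th),np.cos(th)),2*np.pi); print(out,th)
for t in np.linspace(th-.13,0,11):
    print(round(t,2),rel(leafpt(-1,t,r,out,z),Rdown(A0-np.pi/2+t)))
```

```text
1.6272376408171287 [ 0.60199348 -0.29836787  0.22465118] [-1.14307617  0.20324263  6.43070472]
0.11267116734680314 0.11356936206565571
0.07159463633046347 3.0173527636904396
2.89 [-0.09, -3.2, 12.76, -1.26, -0.003, -0.007]
2.6 [-0.08, -3.95, 9.61, -0.971, -0.004, -0.006]
2.31 [-0.05, -3.77, 6.37, -0.683, -0.005, -0.006]
2.02 [-0.03, -2.68, 3.32, -0.394, -0.006, -0.005]
1.73 [-0.01, -0.76, 0.71, -0.105, -0.006, -0.004]
1.44 [0.01, 1.82, -1.25, 0.184, -0.007, -0.003]
1.15 [0.03, 4.85, -2.4, 0.472, -0.007, -0.002]
0.87 [0.05, 8.09, -2.63, 0.761, -0.007, -0.001]
0.58 [0.05, 11.25, -1.93, 1.05, -0.008, 0.0]
0.29 [0.05, 14.09, -0.36, 1.338, -0.008, 0.001]
0.0 [0.05, 16.36, 1.95, 1.627, -0.008, 0.002]
```

Run:
```python
from h import *
st=env.get_state(); z=st['position'][2]; r,out=.087,.0716
print(rel(leafpt(-1,1.64,r,out,z),Rdown(A0-np.pi/2+1.627)))
for t in np.linspace(1.5,0,11):
    print(round(t,2),rel(leafpt(-1,t,r,out,z),Rdown(A0-np.pi/2+t)))
```

```text
[0.0, 0.0, -0.0, 0.0, -0.006, -0.004]
1.5 [0.01, 1.27, -0.93, 0.127, -0.007, -0.003]
1.35 [0.02, 2.77, -1.72, 0.277, -0.007, -0.003]
1.2 [0.03, 4.36, -2.28, 0.427, -0.007, -0.002]
1.05 [0.04, 6.02, -2.59, 0.577, -0.007, -0.002]
0.9 [0.05, 7.71, -2.65, 0.727, -0.007, -0.001]
0.75 [0.05, 9.38, -2.46, 0.877, -0.008, -0.001]
0.6 [0.05, 11.01, -2.02, 1.027, -0.008, -0.0]
0.45 [0.05, 12.56, -1.34, 1.177, -0.008, 0.001]
0.3 [0.05, 13.99, -0.44, 1.327, -0.008, 0.001]
0.15 [0.05, 15.26, 0.66, 1.477, -0.008, 0.002]
0.0 [0.05, 16.36, 1.95, 1.627, -0.008, 0.002]
```

servo_tool([
  [[1,0,1.25,-0.9,0.13,0,0],[1,0,2.75,-1.7,0.28,0,0],[1,0,4.35,-2.3,0.43,0,0],[1,0,6.0,-2.6,0.58,0,0],[1,0,7.7,-2.65,0.73,0,0],[1,0,9.4,-2.45,0.88,0,0],[1,0,11.0,-2.0,1.03,0,0],[1,0,12.55,-1.35,1.18,0,0],[1,0,14.0,-0.45,1.33,0,0],[1,0,15.25,0.65,1.48,0,0],[1,0,16.35,1.95,1.63,0,0],[1,0,16.3,2.3,1.63,0,0]],
])

```text
clock: 47.32
position: [0.6053, -0.1329, 0.225]
ee_rot: [0.486, 0.516, -0.49, 0.507]
ft_force: [-26.2, 3.9, 7.9]
finger_gap: 0.0119
```

Run:
```python
from h import *
st=env.get_state(); print(st['position'],W(-.073,-.063,.2))
s=snap('wrist','w8.png')
```

```text
[ 0.60533717 -0.13288986  0.22501626] [ 0.60233985 -0.13367431  0.2       ]
```

View pics/w8.png

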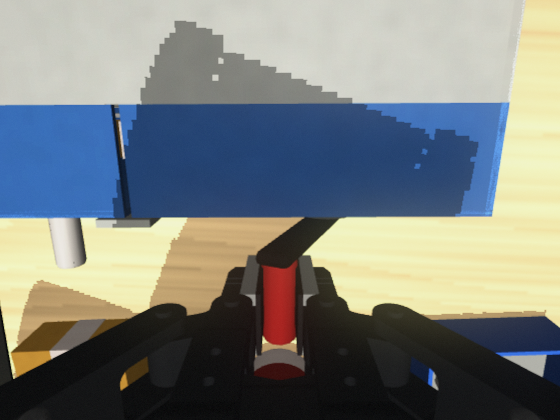

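The right leaf is flush with the left. Now I bring the lever down while holding the leaf shut.

servo_tool([
  [[1,0.35,0.15,-0.6,0,0,0],[1,0.75,0.15,-1.2,0,0,0],[1,1.25,0.15,-1.7,0,0,0],[1,1.85,0.15,-2.15,0,0,0],[1,2.5,0.15,-2.55,0,0,0],[1,3.15,0.15,-2.8,0,0,0],[1,3.85,0.15,-3.0,0,0,0],[1,4.4,0.15,-3.1,0,0,0],[1,5.0,0.15,-3.1,0,0,0],[1,5.2,0.15,-3.1,0,0,0],[1,5.2,0.15,-3.1,0,0,0]],
])

```text
clock: 48.75
position: [0.6032, -0.1007, 0.1734]
ee_rot: [0.485, 0.518, -0.49, 0.506]
ft_force: [-6.6, 4.5, 4.7]
finger_gap: 0.0116
```

Run:
```python
from h import *
s=snap('wrist','w9.png'); P=cloud(s);hsv=cv2.cvtColor(s['img'],cv2.COLOR_BGR2HSV)
red=((hsv[...,0]<8)|(hsv[...,0]>172))&(hsv[...,1]>150)&(hsv[...,2]>60)&(P[...,2]>.15)
print(red.sum(),np.nanpercentile(P[red],[3,50,97],axis=0))
```

```text
2676 [[ 0.58672149 -0.10668536  0.19583471]
 [ 0.60233321 -0.10093648  0.19841236]
 [ 0.61675957 -0.09530962  0.19983991]]
```

servo_tool([
  [[1,0.3,0.1,0,0,0,0],[1,0.6,0.1,0,0,0,0],[1,0.8,0.1,0,0,0,0],[1,0.8,0.1,0,0,0,0]],
])

```text
clock: 49.3
position: [0.6033, -0.1003, 0.1677]
ee_rot: [0.485, 0.518, -0.49, 0.507]
ft_force: [-11.7, 2.5, 20.2]
finger_gap: 0.012
```

```bash
cat >> h.py <<'E'
def pin():
    s=snap('wrist'); P=cloud(s);hsv=cv2.cvtColor(s['img'],cv2.COLOR_BGR2HSV)
    red=((hsv[...,0]<8)|(hsv[...,0]>172))&(hsv[...,1]>150)&(hsv[...,2]>60)&(P[...,2]>.15)
    print(red.sum(),np.nanpercentile(P[red],[3,50,97],axis=0))
    m=(hsv[...,1]<70)&(P[...,2]>.17)&(P[...,2]<.205)&(P[...,0]<.63)&(abs(P[...,1]+.025)<.03)
    if m.any(): print('knob',m.sum(),np.nanpercentile(P[m],[5,50,97],axis=0))
E
python3 -c "
from h import *
pin()"
```

```text
2527 [[ 0.58669356 -0.1063625   0.19122026]
 [ 0.60128249 -0.10069005  0.19370181]
 [ 0.61483998 -0.09504522  0.19528313]]
knob 2407 [[ 0.59271327 -0.03233737  0.18959466]
 [ 0.60238699 -0.02860253  0.19552403]
 [ 0.61190927 -0.02130752  0.19735021]]
```

Pin top is now 2 mm below the knob's, as it should be when level, with a 20 N stop reaction. One last light press, then release and retreat.

servo_tool([
  [[1,0.3,0,0,0,0,0],[1,0.3,0,0,0,0,0],[0.5,0,0,0,0,0,0],[0.5,0,0,0,0,0,0],[0.5,0,0,0,0,0,0],[0.5,0,0,0,0,0,0],[0.5,-4,0,0,0,0,0],[0.5,-10,0,0,0,0,0],[0.5,-10,0,0,0,0,0]],
])

```text
clock: 50.48
position: [0.6063, -0.1013, 0.272]
ee_rot: [0.486, 0.516, -0.489, 0.509]
ft_force: [-0.6, -0.5, -0.4]
finger_gap: 0.0425
```

Run:
```python
from h import *
pin(); s=snap('wrist','w10.png'); s=snap('scene')
for q in ('bin_mid','carton_mid','can_mid'):
    m=env.mark_of('scene',q)[0]; print(q,unproj(s,m['xy'][0]*560,m['xy'][1]*420).round(3))
a=cv2.imread('pics/w10.png'); b=s['img']; cv2.imwrite('pics/fin.png',np.hstack([cv2.resize(a,(400,300)),cv2.resize(b[90:300,90:370],(400,300))]))
P=cloud(s);c,si=np.cos(A0),np.sin(A0);Q=P[...,:2]-O; X=c*Q[...,0]+si*Q[...,1]; Y=-si*Q[...,0]+c*Q[...,1]
for lo in np.arange(-.15,.15,.05):
    j=(abs(P[...,2]-.22)<.006)&(X>-.09)&(X<0)&(Y>lo)&(Y<lo+.05); print(round(lo,2),j.sum(),np.percentile(X[j],3) if j.any() else 0)
```

```text
1008 [[ 0.58662133 -0.10696105  0.18957098]
 [ 0.60184996 -0.10068958  0.19380992]
 [ 0.61644523 -0.09449465  0.19554091]]
knob 984 [[ 0.59266246 -0.03187165  0.19109271]
 [ 0.60528148 -0.02710848  0.19563283]
 [ 0.61795945 -0.01981428  0.1974955 ]]
bin_mid [ 0.399 -0.359  0.025]
carton_mid [0.396 0.051 0.056]
can_mid [ 0.628 -0.047  0.573]
-0.15 288 -0.044771093597896425
-0.1 283 -0.04435812905325238
-0.05 290 -0.04658554360683955
0.0 299 -0.04710695075426238
0.05 291 -0.04429225656125715
0.1 274 -0.04428963256195885
```

View pics/fin.png

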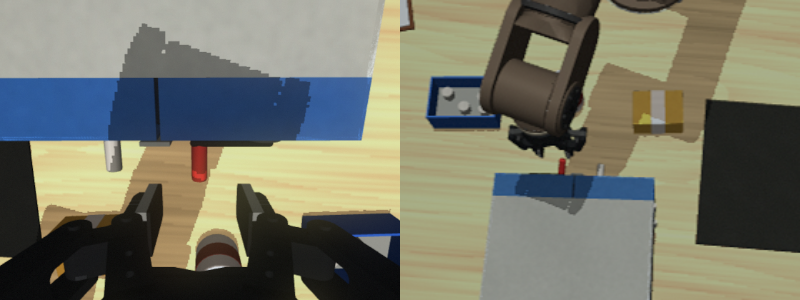

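Both leaves are flush, the lever is level, and the bin, carton and can are in place. The mat is empty. I hand the job in.

```bash
python3 -c "
from station import env
print(env.job_done())"
```

```text
the job is handed in; nothing more can be done
None
```

The job is done and handed in at about 51 s on the robot's clock. Both axles that lay on the mat are in the tray, which is pushed home, and the leaves are shut and latched. The third axle was not there, and the turquoise look-alike was left alone.

I opened the right leaf, then the left, pulled the tray right out and laid the axles in the rear and front notches. Then I pushed the tray home, shut the left leaf, shut the right leaf over it and pressed the lever down.

**Last checks that passed:**
- **Axles:** both lay level before the tray went in; the tops of their round ends were at about 0.203 m against the expected 0.203 m.
- **Tray:** the tab tip was back at its starting position (-36 mm), and the tray met its stop.
- **Leaves:** both sheets stand about 45 mm in front of the cabinet, as they should when shut.
- **Lever:** the red pin sits 2 mm below the knob, which is level. The first press left it about 0.08 rad high, so I pressed again until it met its stop.
- **Other things:** the bin and carton read within about 1 cm of their start, with the carton slightly off in y.

**Check that failed:** the final network reading for the can landed on the robot arm, because the arm hid it. I judged the can only by eye, from the wrist picture, where it still stands.

I did not test the latch by pulling on the leaf.

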